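Load a spacer disc behind the lip of a spring fixture

ROBOT

A 6-joint arm with a two-finger parallel gripper is mounted at the origin on the work surface. World frame = base frame: x ahead of the robot, y to its left, z up, the work surface at z = 0. Lengths are in m, angles in degrees, forces in N, time in s.
With the tool pointing down it reaches from about 0.4 to 0.825 m from the base axis. Payload 7 kg.
Tool frame: the origin (TCP) lies at the very end of the fingers, on their centre line; the grasp point (between the pads) lies 19 mm behind it; z points along the fingers, y is the direction in which the jaws open and shut (so a half turn about z gives the same grasp; the last joint's range is limited). The gripper opens to 88 mm and grips with 3 to 60 N. Pads are 19 mm wide; open, the fingers measure 130 mm over their backs; the gripper's body (78 mm by 193 mm) begins 47 mm behind the grasp point.
Start: joints at [80.85, 20.546, 0.682, 0, -70.136, -16.507], TCP at [0.292, 0.608, 0.227] pointing down, gripper open.
Joint ranges: [-176.03, 176.03], [-82.01, 121.73], [-58.28, 71.71], [-173.87, 95.51], [-174.79, -0.11], [-173.66, 173.66]. Speed limits (degrees/s): [136.94, 136.94, 172.46, 180, 180, 180].

INTERFACE

Orientations are given as [roll, pitch, yaw] about the fixed x, y, z axes, in that order (R = Rz(yaw) Ry(pitch) Rx(roll)).
In Python, from plant import telemetry, snapshot, calibration, workorder gives the robot as it stands. The module is installed in compiled form; this text tells all that it offers.
- The arm moves only by the tool step_arm, never from a script. Its argument "plan" is text: rows parted by semicolons, each of 7 numbers parted by spaces: the finger opening in cm, from 0 to 8.76, then the shift along the tool's x, y, z in cm, then the turn, a rotation vector about the tool's x, y, z in degrees. A call has 1 to 12 rows; each row shifts and turns the commanded pose from where the row before left it, along the tool's axes as they then stand; what a row does not reach is not made up. A row lasts 1/12 s, in which the tool goes at most 41.7 mm and 7.16 degrees, less where a joint would pass 70% of its speed; a pose out of reach is approached as far as the arm can. A call with a gripper value outside its range is refused whole. The fingers move at their own pace and stop on an object; the grip force is fixed at half the most. Time passes only in rows, so rows that do not move let the fingers close. It gives the time, the measured TCP pose, the force and the opening at its end, in the units of the state.
- telemetry.get_obs(): the state, without advancing time (a new reading comes with each control period).
- snapshot(name): name is "scene" or "top" or "wrist"; returns the picture (480x640x3 uint8, blue, green, red); there is no depth.
- calibration(name): a dict with "K" (3x3 intrinsics, pixels), "camera_from_world" (4x4, takes a point from world to camera coordinates). Camera axes: x right, y up, looking along -z (the intrinsics and any distortion apply to the point x, -y, -z); pixel columns grow to the right and rows downward; lengths in m; the calibration is good to about 2 mm. A picture is of the moment at which its call begins: read the wrist's pose just before it. calibration takes no time and is no camera call; for the wrist camera it gives the pose at the moment of the call.
- workorder.close_job(): hands the job in, once; it reports no verdict.
The state is a dict: "clock": time; "joint_pos": joint angles; "qvel": joint speeds; "tau": joint torques, N m; "tool_pos": TCP position; "orientation": TCP orientation; "force": force on the tool from outside, world axes, zero at the start; "moment": the same for the moment, N m; "opening": finger opening in m.
Only numpy, scipy, OpenCV 4.12 (cv2) and the standard library are available. Lean on these libraries where they do the work, as an engineer would, in place of code of your own. Each camera call takes 0.05 s, during which the arm holds its last target.

TASK

Push the metal spacer disc along the channel of the green fixture, over the raised lip and back against the stiff spring pad, until its rear edge drops behind the lip and the disc lies flat in the pocket, caught between lip and pad; press it down lightly to be sure. Go by feel, since the lip and pad are set several millimetres nearer or farther for each job: the spring needs a firm, level push of about 15 N without bearing down, and never push anything with more than 24 N. Keep the disc in its channel instead of lifting it out, and leave the parts beside the fixture where they are.

Things in the scene. Friction and masses are not known exactly. Their poses are not given: they have to be found in the camera images.
- fixture: Olive-green fixture, fixed, 79 mm wide, x -130 to +103 mm. Origin: bench height, on the channel's centre line. x = push direction (deck, steel lip, pocket, black pad), roughly away from the robot; z up. Deck 12.5 mm above the bench, pocket floor 12 mm. Guides 8 mm thick, 30 mm high, x -130 to +53 mm, leave a 63 mm channel, open at x -130. Site lip_setting tells of lip and pad.
- lip_setting (a point): Fixed mark on the fixture at x = 0, on the centre line, 15.5 mm above the bench (crest height of the steel lip), fixture axes. The lip's pocket-side face is upright and stands -8 to +8 mm from here along x: not measured, find it by feel or sight. Lip: crest 4 mm deep, 3 mm over the deck, 3.5 mm over the pocket floor, a ramp 6 mm long on the deck side.
- pad_mark (a point): Fixed mark at fixture x = 57.4, 19.5 mm up, fixture axes. The pad (46 mm wide, 12.5 to 26.5 mm up) goes with the lip: free, its face is 57.4 mm past the lip face. It yields 5 mm: 3 N to start, then 4 N per mm. At 13 to 16 N of level push the disc's rear clears the lip; a pusher that sags bears it down on the lip and it jams: keep the vertical force small. Then move 3 mm down with it, back off.
- spacer: Plain aluminium disc, 60 mm diameter, 12 mm thick, about 92 g, with a dark 24 mm spot in the middle of its top. Origin at the centre of its underside, z up. It starts flat on the deck before the lip. Seated: top 24 mm above the bench all over, centre 30 mm past the lip face. Let go too early, the spring throws it back: its rear then rests on the lip, top there about 27 mm high.
- cap: Bystander: black round cap, 52 mm wide, 34 mm high, loose on the bench beside the fixture; origin at the centre of its underside.
- collar: Bystander: grey tube collar, 60 mm outside, 44 mm bore, 45 mm high, loose on the bench beside the fixture; origin at the centre of its underside.
- star_knob: Bystander: small olive star knob, about 50 mm wide, with an upright steel stud, 38 mm high in all, loose on the bench beside the fixture; origin at the centre of its underside.
Things that resemble listed ones, but are neither listed nor needed, are in the scene too. Of the things that look like the spacer, the largest one is meant.

How it is judged (in metres and radians):
On the way:
1. the disc's middle has been pushed past the lip (x of spacer in the frame of fixture above 0.012 m).
At the end, for the whole second after the job is handed in: the disc lies at rest and flat in the pocket between lip and pad: its underside within 1.5 mm of the pocket floor, level within 0.05 rad, its centre 20 to 40 mm past the fixture's origin (x of spacer in the frame of fixture between 0.02 and 0.04 m and z of spacer in the frame of fixture between 0.0105 and 0.0135 m and angle between spacer's own z axis and vertical below 0.05 rad and linear speed of spacer below 0.01 m/s); the robot touches nothing.
It fails at once if the fingers push anything with more than 24 N (contact force between the fingers and anything else above 24 N).
It fails at once if the arm pushes anything with more than 24 N (contact force between the arm and anything else above 24 N).
It fails at once if the disc is lifted out of its channel (more than 17.5 mm above the deck) (z of spacer in the frame of fixture above 0.03 m).
It fails at once if a bystander is moved by more than 15 mm (distance of any of cap, collar, star_knob from where it was at the start of the episode above 0.015 m).
It also fails if it takes over 67 s, if anything falls off the work surface, if the arm or the gripper's body presses on something with over 40 N, if the wrist force passes 120 N, or if a joint passes its speed limit or range.

## Working session

There is one attempt and no reset: what is moved stays moved. The work goes in short steps, Python scripts to look and compute and a tool call to move; the robot and the scene stay as the last step left them, time stands still between calls to the robot, and variables do not carry over. Pictures are saved under pics/ and viewed, and the job is handed in when it is done.

Besides the shell and the picture viewer there is one more tool, called after "Request:" as name(argument=value, ...) on one line, values as JSON. step_arm: Moves the arm, as the interface text tells. Its arguments: {"type":"object","properties":{"plan":{"type":"string"}},"required":["plan"]}

```bash
mkdir -p pics; cat > h.py <<'E'
from plant import telemetry, snapshot, calibration, workorder
import numpy as np, cv2
def save(n,f): 
    im=snapshot(n); cv2.imwrite('pics/'+f+'.png',im); return im
def ray(c,u,v):
    K=np.array(c["K"]);T=np.array(c["camera_from_world"])
    d=np.linalg.inv(K)@[u,v,1]; d=np.array([d[0],-d[1],-d[2]])
    R=T[:3,:3]; o=-R.T@T[:3,3]; return o,R.T@d
def at(c,u,v,z):
    o,d=ray(c,u,v); return o+d*(z-o[2])/d[2]
def proj(c,p):
    T=np.array(c["camera_from_world"]);q=T[:3,:3]@np.array(p)+T[:3,3]
    w=np.array(c["K"])@[q[0],-q[1],-q[2]]; return w[:2]/w[2]
E
python3 - <<'E'
from h import *
for n in("scene","top","wrist"):
    save(n,n+"0"); c=calibration(n); print(n,{k:(np.round(v,3).tolist() if k!='x' else v) for k,v in c.items()})
print(telemetry.get_obs())
E
```

```text
scene {'K': [[542.765, 0.0, 322.088], [0.0, 542.765, 237.83], [0.0, 0.0, 1.0]], 'camera_from_world': [[-0.309, 0.951, 0.004, 0.113], [-0.661, -0.217, 0.718, 0.363], [0.684, 0.219, 0.696, -1.318], [0.0, 0.0, 0.0, 1.0]]}
top {'K': [[622.308, 0.0, 317.228], [0.0, 622.308, 229.612], [0.0, 0.0, 1.0]], 'camera_from_world': [[0.001, -1.0, -0.023, 0.062], [0.982, -0.003, 0.189, -0.585], [-0.189, -0.022, 0.982, -0.916], [0.0, 0.0, 0.0, 1.0]]}
wrist {'K': [[345.906, 0.0, 314.27], [0.0, 345.906, 236.964], [0.0, 0.0, 1.0]], 'camera_from_world': [[-0.432, -0.902, 0.0, 0.675], [0.863, -0.414, -0.291, 0.035], [0.263, -0.126, 0.957, -0.391], [0.0, 0.0, 0.0, 1.0]]}
{'clock': 0.15, 'joint_pos': array([ 8.08492288e+01,  2.05831255e+01,  6.48055823e-01, -1.19678385e-02,
       -7.01378969e+01, -1.65070880e+01]), 'qvel': array([-0.11423174, -0.2356785 ,  0.11952927,  0.15121115,  0.07295331,
       -0.04423323]), 'tau': array([ 3.34325059e-04, -5.83275318e+01,  2.93292546e+01,  7.00107738e+00,
        8.85325600e-03, -9.74581098e-05]), 'tool_pos': array([0.29215265, 0.60810517, 0.22585064]), 'orientation': array([ 1.79926844e+02, -9.94537372e-03, -2.56619262e+01]), 'force': array([-0.80259426,  0.32583354, -0.28399942]), 'moment': array([ 0.01821804, -0.01587764, -0.05364734]), 'opening': 0.08748074946234981}
```

View pics/top0.png

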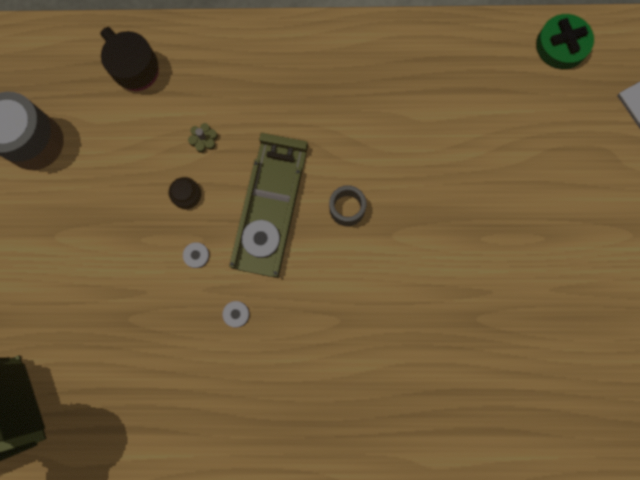

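View pics/scene0.png

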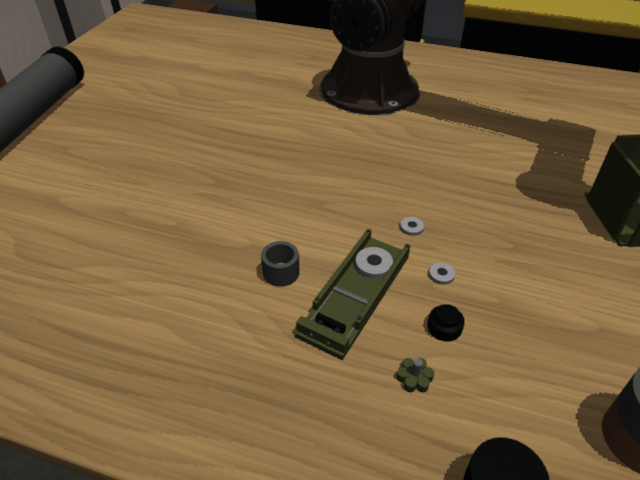

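View pics/wrist0.png

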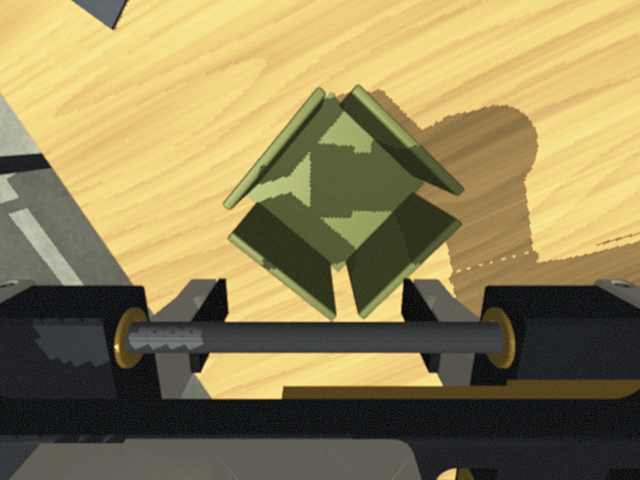

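Lookalikes of the spacer in the top view are (261,239) large in the channel, (196,255) small and (235,314) small. I choose (261,239), and check it in an enlarged crop.

```bash
python3 - <<'E'
from h import *
im=cv2.imread('pics/top0.png')[125:285,215:325]
im=cv2.convertScaleAbs(im,alpha=1.8,beta=10)
cv2.imwrite('pics/top0c.png',cv2.resize(im,None,fx=3.7,fy=3.7,interpolation=cv2.INTER_CUBIC))
im=cv2.imread('pics/scene0.png')[220:360,285:425]
cv2.imwrite('pics/scene0c.png',cv2.resize(cv2.convertScaleAbs(im,alpha=1.8,beta=10),None,fx=4.2,fy=4.2,interpolation=cv2.INTER_CUBIC))
E
```

```text
(no output)
```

View pics/top0c.png

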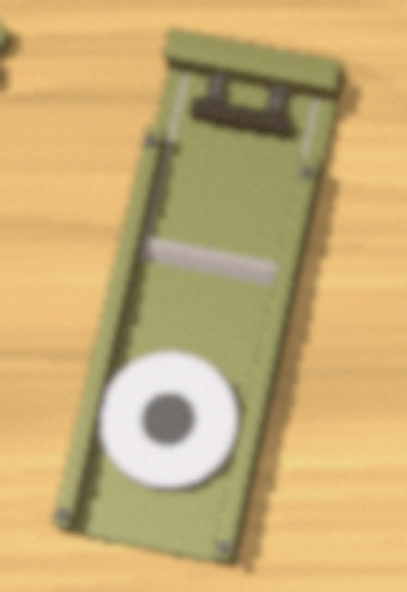

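View pics/scene0c.png

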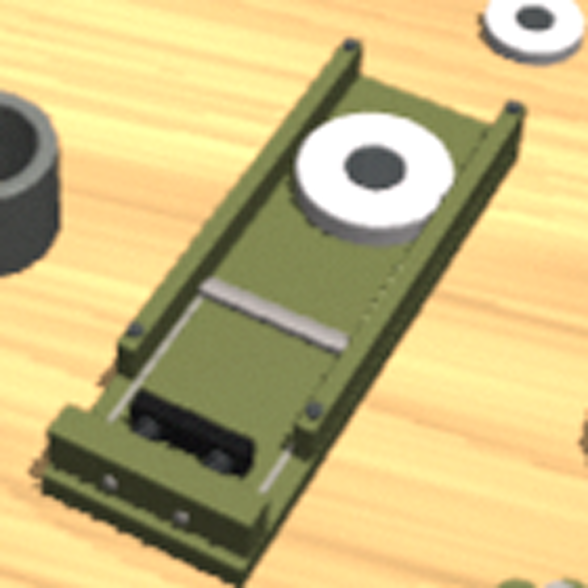

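```bash
cat > fit.py <<'E'
from h import *
from scipy.optimize import least_squares
T=calibration('top');S=calibration('scene')
tp=lambda a,b:np.array([215+a/3.7,125+b/3.7]); sp=lambda a,b:np.array([285+a/4.2,220+b/4.2])
obs=[(T,tp(63,515),0,1),(T,tp(225,547),0,-1),(T,tp(152,141),1,1),(T,tp(306,173),1,-1),
(S,sp(351,46),0,-1),(S,sp(514,108),0,1),(S,sp(135,330),1,-1),(S,sp(313,410),1,1)]
def f(p,full=False):
    x,y,a,i,z=p;r=[]
    for c,uv,e,s in obs:
        fx=(-.130+i) if e==0 else .053-i; fy=.0355*s
        w=[x+np.cos(a)*fx-np.sin(a)*fy,y+np.sin(a)*fx+np.cos(a)*fy,z]
        r+=list(proj(c,w)-uv)
    return np.array(r)
s=least_squares(f,[.6,.1,-.2,.004,.03]);print(s.x,np.degrees(s.x[2]),np.round(s.fun,1))
x,y,a=s.x[:3]
def tofix(p): d=np.array(p[:2])-[x,y];return np.array([np.cos(a)*d[0]+np.sin(a)*d[1],-np.sin(a)*d[0]+np.cos(a)*d[1]])
for n,c,uv,z in [('disc T',T,tp(168,419),.0245),('disc S',S,sp(375,167),.0245),
 ('lipnear T l',T,tp(150,262),.0155),('lipfar l',T,tp(150,239),.0155),('lip far r',T,tp(276,262),.0155),('lipnear r',T,tp(272,284),.0125),
 ('S lip far l',S,sp(199,291),.0155),('S lip far r',S,sp(343,348),.0155),
 ('padface T',T,tp(195,122),.0125),('padface T',T,tp(293,137),.0125),
 ('cap',T,(185,192),.034),('collar',T,(348,205),.045)]:
    w=at(c,*uv,z);print(n,np.round(w,4),np.round(tofix(w)*1000,1))
E
python3 fit.py
```

```text
[ 0.64863838  0.13895064 -0.20719919  0.00643306  0.02968375] -11.871639244906959 [-0.9 -0.1 -1.3  0.3 -1.   0.5 -0.4  0.2 -1.2 -0.3 -1.1 -0.1 -0.8  0.1
 -0.6  0.2]
disc T [0.5777 0.1537 0.0245] [-72.4  -0.2]
disc S [0.5775 0.1563 0.0245] [-73.2   2.3]
lipnear T l [0.6505 0.1641 0.0155] [-3.3 25. ]
lipfar l [0.6611 0.1643 0.0155] [ 7.  27.4]
lip far r [0.6503 0.1078 0.0155] [  8.  -30.2]
lipnear r [0.641  0.1097 0.0125] [ -1.5 -30.2]
S lip far l [0.6504 0.1085 0.0155] [  8.  -29.4]
S lip far r [0.6599 0.1657 0.0155] [ 5.5 28.5]
padface T [0.7165 0.1454 0.0125] [65.1 20.2]
padface T [0.7092 0.1009 0.0125] [ 67.1 -24.8]
cap [0.6528 0.277  0.034 ] [-24.3 135.9]
collar [0.6275 0.0125 0.045 ] [   5.3 -128.1]
```

The crop confirms the large disc. In the fixture frame (mm) it sits at about x -73, with the lip face near +7 and the pad near +65. That puts the seated centre at about x 37. I'll close the fingers and go to the rear of the channel with the tool x axis along the fixture.

Request:
step_arm(plan="0 0 0 0 0 0 -6.9; 0 0 0 0 0 0 -6.9; 0 2.2 2.7 0 0 0 0; 0 2.2 2.7 0 0 0 0; 0 2.2 2.7 0 0 0 0; 0 2.2 2.7 0 0 0 0; 0 2.2 2.7 0 0 0 0; 0 2.2 2.7 0 0 0 0; 0 2.2 2.7 0 0 0 0; 0 2.2 2.7 0 0 0 0; 0 2.2 2.7 0 0 0 0; 0 2.2 2.7 0 0 0 0")

```text
clock: 1.15
tool_pos: [0.4524, 0.2973, 0.2266]
orientation: [-180.0, 0.0, -11.8]
force: [0.6, 0.6, -0.7]
opening: 0.0131
```

Request:
step_arm(plan="0 2.4 2.9 0 0 0 0; 0 2.4 2.9 0 0 0 0; 0 2.4 2.9 0 0 0 0; 0 2.4 2.9 0 0 0 0; 0 0 0 0 0 0 0; 0 0 0 0 0 0 0")

```text
clock: 1.65
tool_pos: [0.5227, 0.1638, 0.2262]
orientation: [180.0, 0.0, -12.1]
force: [-0.1, -0.1, 0.2]
opening: 0.0009
```

```bash
python3 - <<'E'
from h import *
o=telemetry.get_obs();print({k:np.round(o[k],4) for k in('clock','tool_pos','orientation','force','opening')})
c=calibration('wrist');np.save('cw.npy',np.array([c],dtype=object),allow_pickle=True)
save('wrist','w1');save('top','t1')
E
```

```text
{'clock': np.float64(1.65), 'tool_pos': array([0.5227, 0.1638, 0.2262]), 'orientation': array([ 1.799762e+02,  2.820000e-02, -1.207310e+01]), 'force': array([-0.0506, -0.1269,  0.1568]), 'opening': np.float64(0.0009)}
```

View pics/w1.png

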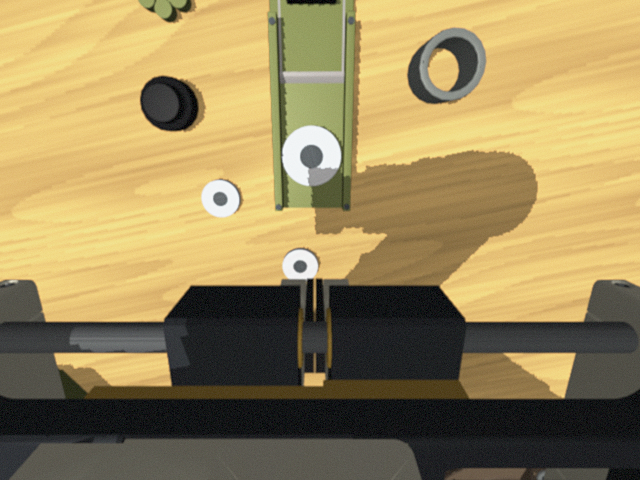

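The wrist view shows the fixture upright with the disc at (312,156), screws at about (279,207), (347,207), (272,20) and (351,20), and the lip near row 76. The tool is aligned with the fixture. I'll refine the numbers from this view.

```bash
python3 - <<'E'
from h import *
im=cv2.imread('pics/w1.png')[0:230,250:370]
cv2.imwrite('pics/w1c.png',cv2.resize(im,None,fx=2.6*1,fy=2.6,interpolation=cv2.INTER_CUBIC))
c=np.load('cw.npy',allow_pickle=True)[0]
for uv,z in [((279,207),.03),((347,207),.03),((272,20),.03),((351,20),.03),((312,156),.0245),((312,73),.0155),((312,2),.0265)]:
    w=at(c,*uv,z); a=-.2072;d=w[:2]-[.6486,.1390];print(uv,np.round(w,4),np.round(1000*np.array([np.cos(a)*d[0]+np.sin(a)*d[1],-np.sin(a)*d[0]+np.cos(a)*d[1]]),1))
E
```

```text
(279, 207) [0.5346 0.1991 0.03  ] [-124.    35.4]
(347, 207) [0.5198 0.1298 0.03  ] [-124.1  -35.5]
(272, 20) [0.7022 0.1647 0.03  ] [47.2 36.2]
(351, 20) [0.6874 0.0953 0.03  ] [ 47.  -34.8]
(312, 156) [0.5778 0.1547 0.0245] [-72.5   0.8]
(312, 73) [0.6543 0.1383 0.0155] [5.7 0.5]
(312, 2) [0.7095 0.1264 0.0265] [62.2  0.2]
```

View pics/w1c.png

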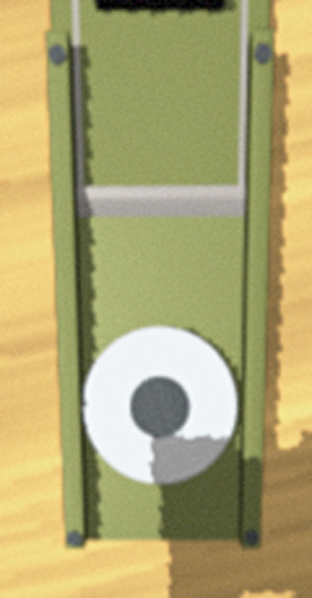

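Request:
step_arm(plan="0 0 -0.18 3 0 0 -0.2; 0 0 0 3.5 0 0 0; 0 0 0 3.5 0 0 0; 0 0 0 3.5 0 0 0; 0 0 0 2.5 0 0 0; 0 0 0 1.5 0 0 0; 0 0 0 1 0 0 0; 0 0 0 0.8 0 0 0; 0 0 0 0.6 0 0 0; 0 0 0 0.4 0 0 0; 0 0 0 0.2 0 0 0; 0 0 0 0 0 0 0")

```text
clock: 2.75
tool_pos: [0.5228, 0.1677, 0.0219]
orientation: [-180.0, -0.0, -11.7]
force: [-0.9, 0.0, 0.6]
opening: 0.0006
```

```bash
python3 - <<'E'
from h import *
o=telemetry.get_obs();print({k:np.round(o[k],4) for k in('clock','tool_pos','orientation','force','opening')})
im=save('wrist','w2')
E
```

```text
{'clock': np.float64(2.75), 'tool_pos': array([0.5228, 0.1677, 0.0219]), 'orientation': array([-1.799715e+02, -2.480000e-02, -1.165080e+01]), 'force': array([-8.673e-01,  6.000e-04,  5.752e-01]), 'opening': np.float64(0.0006)}
```

View pics/w2.png

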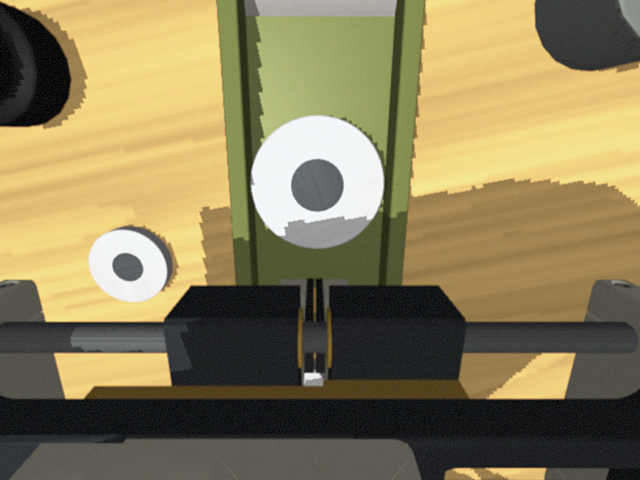

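Request:
step_arm(plan="0 0.3 0.15 0.1 0 0 0; 0 0.3 0 0 0 0 0; 0 0.2 0 0 0 0 0; 0 0.1 0 0 0 0 0; 0 0.1 0 0 0 0 0; 0 0.1 0 0 0 0 0; 0 0.1 0 0 0 0 0; 0 0.1 0 0 0 0 0; 0 0.1 0 0 0 0 0; 0 0.1 0 0 0 0 0; 0 0.1 0 0 0 0 0; 0 0.1 0 0 0 0 0")

```text
clock: 3.8
tool_pos: [0.5389, 0.1625, 0.0205]
orientation: [180.0, 0.0, -11.7]
force: [-1.0, 0.5, -0.2]
opening: 0.0007
```

Request:
step_arm(plan="0 0.2 0 0 0 0 0; 0 0.2 0 0 0 0 0; 0 0.2 0 0 0 0 0; 0 0.2 0 0 0 0 0; 0 0.2 0 0 0 0 0; 0 0.2 0 0 0 0 0; 0 0.2 0 0 0 0 0; 0 0.2 0 0 0 0 0; 0 0.2 0 0 0 0 0; 0 0.2 0 0 0 0 0; 0 0.2 0 0 0 0 0; 0 0.2 0 0 0 0 0")

```text
clock: 4.8
tool_pos: [0.5626, 0.1577, 0.0206]
orientation: [180.0, 0.0, -11.7]
force: [-0.5, 1.2, 0.9]
opening: 0.0002
```

```bash
cat > st.py <<'E'
from h import *
import sys
a=-.2072
def st():
    o=telemetry.get_obs();d=o['tool_pos'][:2]-[.6486,.1390];F=o['force']
    print('t %.2f fx %.2f fy %.2f z %.2f mm | F along %.2f lat %.2f z %.2f'%(o['clock'],1e3*(np.cos(a)*d[0]+np.sin(a)*d[1]),1e3*(-np.sin(a)*d[0]+np.cos(a)*d[1]),1e3*o['tool_pos'][2],F[0]*np.cos(a)+F[1]*np.sin(a),-F[0]*np.sin(a)+F[1]*np.cos(a),F[2]),np.round(o['orientation'],2))
st()
if len(sys.argv)>1: save('wrist',sys.argv[1])
E
python3 st.py w3
```

```text
t 4.80 fx -87.99 fy 0.59 z 20.55 mm | F along -0.77 lat 1.10 z 0.94 [180.     0.   -11.66]
```

View pics/w3.png

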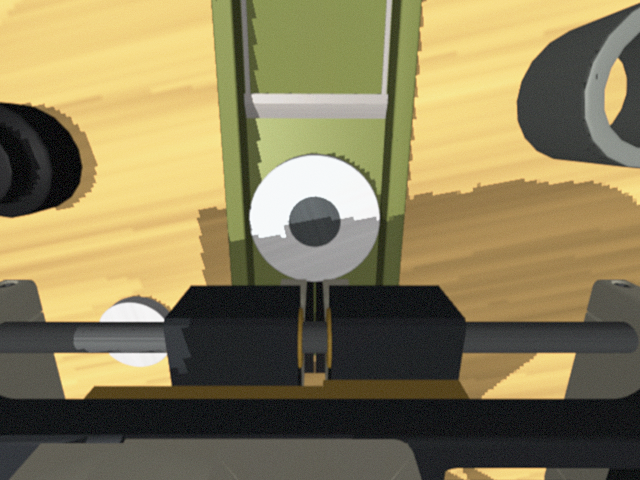

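```bash
cat > px.py <<'E'
from h import *
import sys
c=calibration('wrist');a=-.2072
v=list(map(float,sys.argv[1:]))
for i in range(0,len(v),3):
    d=at(c,v[i],v[i+1],v[i+2]/1e3)[:2]-[.6486,.1390]
    print(np.round(1000*np.array([np.cos(a)*d[0]+np.sin(a)*d[1],-np.sin(a)*d[0]+np.cos(a)*d[1]]),1))
E
python3 px.py 314 221 24.5 316 94 15.5
```

```text
[-47.4   1.2]
[7.6 0.6]
```

Request:
step_arm(plan="0 0.15 0 0 0 0 0; 0 0.15 0 0 0 0 0; 0 0.15 0 0 0 0 0; 0 0.15 0 0 0 0 0; 0 0.15 0 0 0 0 0; 0 0.15 0 0 0 0 0; 0 0.1 0 0 0 0 0; 0 0.1 0 0 0 0 0; 0 0.1 0 0 0 0 0; 0 0.1 0 0 0 0 0; 0 0.1 0 0 0 0 0; 0 0.1 0 0 0 0 0")

```text
clock: 5.85
tool_pos: [0.5772, 0.1547, 0.0205]
orientation: [180.0, 0.0, -11.7]
force: [-1.0, 0.2, -0.3]
opening: 0.0001
```

```bash
python3 st.py
```

```text
t 5.85 fx -73.10 fy 0.63 z 20.54 mm | F along -1.03 lat -0.03 z -0.30 [180.     0.   -11.66]
```

Request:
step_arm(plan="0 0.1 0 0 0 0 0; 0 0.1 0 0 0 0 0; 0 0.1 0 0 0 0 0; 0 0.1 0 0 0 0 0; 0 0.1 0 0 0 0 0; 0 0.1 0 0 0 0 0")

```text
clock: 6.35
tool_pos: [0.583, 0.1535, 0.0205]
orientation: [180.0, 0.0, -11.7]
force: [-1.9, 0.0, -0.5]
opening: 0.0006
```

```bash
python3 st.py w4
```

```text
t 6.35 fx -67.14 fy 0.66 z 20.53 mm | F along -1.86 lat -0.38 z -0.50 [ 1.800e+02  1.000e-02 -1.166e+01]
```

View pics/w4.png

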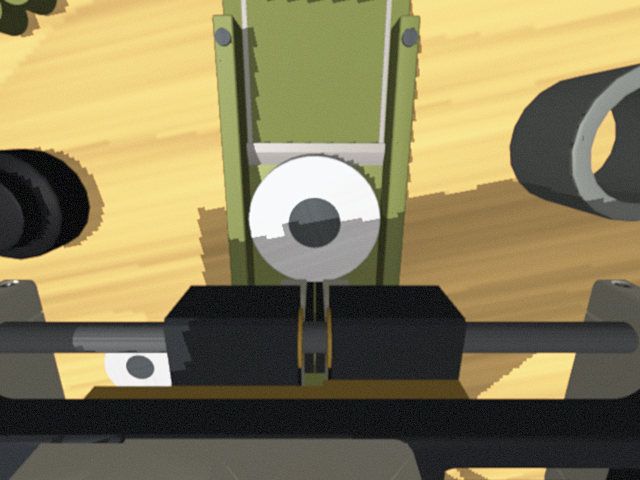

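Request:
step_arm(plan="0 0.1 0 0 0 0 0; 0 0.1 0 0 0 0 0; 0 0.1 0 0 0 0 0; 0 0.1 0 0 0 0 0; 0 0.1 0 0 0 0 0; 0 0.1 0 0 0 0 0; 0 0.1 0 0 0 0 0; 0 0.1 0 0 0 0 0; 0 0.1 0 0 0 0 0; 0 0.1 0 0 0 0 0; 0 0.1 0 0 0 0 0; 0 0.1 0 0 0 0 0")

```text
clock: 7.4
tool_pos: [0.5949, 0.1511, 0.0206]
orientation: [-180.0, -0.0, -11.7]
force: [-0.7, -0.7, 0.6]
opening: 0.0003
```

```bash
python3 st.py
```

```text
t 7.40 fx -55.06 fy 0.77 z 20.59 mm | F along -0.56 lat -0.82 z 0.56 [-180.     -0.    -11.66]
```

Request:
step_arm(plan="0 0.15 0 0 0 0 0; 0 0.15 0 0 0 0 0; 0 0.15 0 0 0 0 0; 0 0.15 0 0 0 0 0; 0 0.15 0 0 0 0 0; 0 0.15 0 0 0 0 0; 0 0.15 0 0 0 0 0; 0 0.15 0 0 0 0 0; 0 0.15 0 0 0 0 0; 0 0.15 0 0 0 0 0; 0 0.15 0 0 0 0 0; 0 0.15 0 0 0 0 0")

```text
clock: 8.4
tool_pos: [0.6125, 0.1474, 0.0206]
orientation: [180.0, 0.0, -11.7]
force: [-1.0, 0.3, 0.4]
opening: 0.0004
```

```bash
python3 st.py
```

```text
t 8.40 fx -37.06 fy 0.77 z 20.57 mm | F along -1.07 lat 0.05 z 0.43 [180.     0.   -11.66]
```

Request:
step_arm(plan="0 0.1 0 0 0 0 0; 0 0.1 0 0 0 0 0; 0 0.1 0 0 0 0 0; 0 0.1 0 0 0 0 0; 0 0.1 0 0 0 0 0; 0 0.1 0 0 0 0 0; 0 0.1 0 0 0 0 0; 0 0.1 0 0 0 0 0; 0 0.1 0 0 0 0 0; 0 0.1 0 0 0 0 0")

```text
clock: 9.23
tool_pos: [0.6222, 0.1454, 0.0206]
orientation: [180.0, 0.0, -11.7]
force: [-1.3, 0.4, 2.2]
opening: 0.0005
```

```bash
python3 st.py w5
```

```text
t 9.23 fx -27.14 fy 0.83 z 20.59 mm | F along -1.37 lat 0.07 z 2.21 [180.     0.   -11.66]
```

View pics/w5.png

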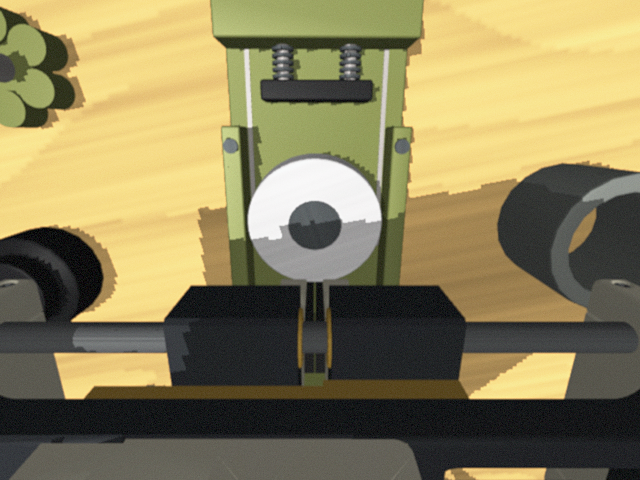

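Request:
step_arm(plan="0 0.1 0 0 0 0 0; 0 0.1 0 0 0 0 0; 0 0.1 0 0 0 0 0; 0 0.1 0 0 0 0 0; 0 0.1 0 0 0 0 0; 0 0.1 0 0 0 0 0; 0 0.1 0 0 0 0 0; 0 0.1 0 0 0 0 0; 0 0.1 0 0 0 0 0; 0 0.1 0 0 0 0 0")

```text
clock: 10.12
tool_pos: [0.6309, 0.1433, 0.0208]
orientation: [180.0, 0.1, -11.7]
force: [-10.8, 3.9, 10.8]
opening: 0.0004
```

```bash
python3 st.py
```

```text
t 10.12 fx -18.19 fy 0.59 z 20.78 mm | F along -11.40 lat 1.55 z 10.82 [ 1.7996e+02  1.0000e-01 -1.1660e+01]
```

Request:
step_arm(plan="0 0.1 0 0 0 0 0; 0 0.1 0 0 0 0 0; 0 0.1 0 0 0 0 0; 0 0.1 0 0 0 0 0; 0 0.1 0 0 0 0 0; 0 0.1 0 0 0 0 0; 0 0.1 0 0 0 0 0; 0 0.1 0 0 0 0 0")

```text
clock: 10.78
tool_pos: [0.6403, 0.1417, 0.0205]
orientation: [-180.0, -0.0, -11.7]
force: [-1.2, 0.0, 1.2]
opening: 0.0004
```

```bash
python3 st.py w6
```

```text
t 10.78 fx -8.69 fy 0.97 z 20.45 mm | F along -1.19 lat -0.20 z 1.23 [-1.7999e+02 -3.0000e-02 -1.1660e+01]
```

View pics/w6.png

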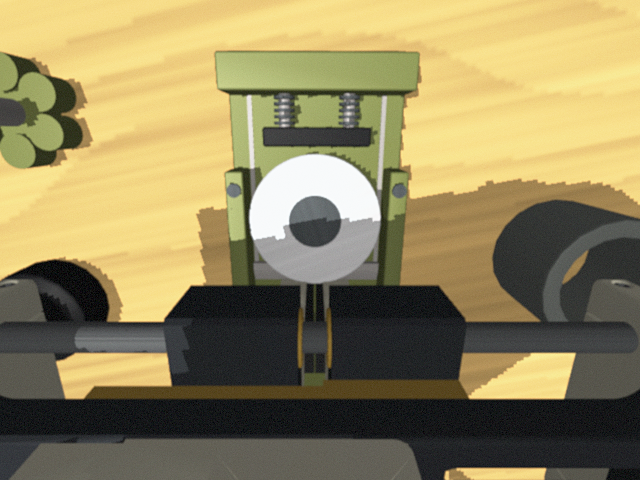

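```bash
python3 px.py 315 221 25.5 315 146 26.5 315 154 24 316 262 15.5; python3 - <<'E'
from h import *
im=cv2.imread('pics/w6.png')[80:300,220:420]
cv2.imwrite('pics/w6c.png',cv2.resize(im,None,fx=2.7,fy=2.7,interpolation=cv2.INTER_CUBIC))
E
```

```text
[31.9  1. ]
[65.   1.2]
[61.6  1.2]
[8.2 0.4]
```

View pics/w6c.png

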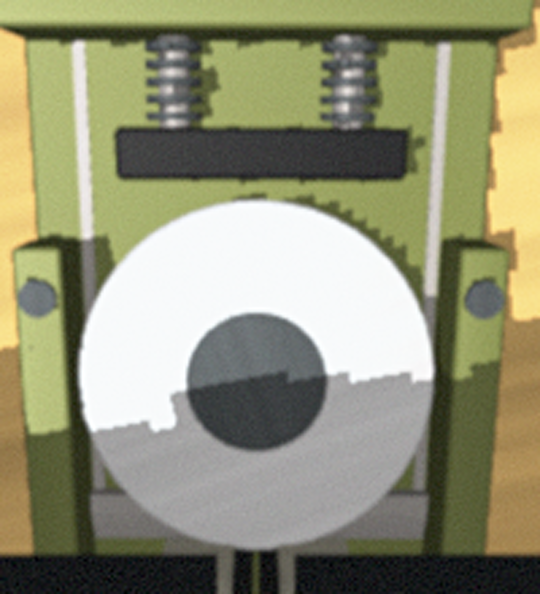

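Gap to the pad is about 3 mm (disc front row ~154, pad bottom ~146). From here I'll use small steps and check each one before the next.

Request:
step_arm(plan="0 0.05 0 0 0 0 0; 0 0.05 0 0 0 0 0; 0 0.05 0 0 0 0 0; 0 0.05 0 0 0 0 0; 0 0 0 0 0 0 0")

```text
clock: 11.25
tool_pos: [0.6419, 0.1413, 0.0204]
orientation: [180.0, -0.0, -11.7]
force: [-1.1, -0.7, -0.5]
opening: 0.0003
```

```bash
python3 st.py
```

```text
t 11.25 fx -7.03 fy 0.86 z 20.44 mm | F along -0.94 lat -0.94 z -0.50 [179.99  -0.   -11.66]
```

Request:
step_arm(plan="0 0.05 0 0 0 0 0; 0 0.05 0 0 0 0 0; 0 0 0 0 0 0 0")

```text
clock: 11.5
tool_pos: [0.6428, 0.1411, 0.0205]
orientation: [180.0, -0.0, -11.7]
force: [-0.0, -0.6, -0.4]
opening: 0.0007
```

```bash
python3 st.py
```

```text
t 11.50 fx -6.09 fy 0.89 z 20.52 mm | F along 0.09 lat -0.63 z -0.41 [180.    -0.   -11.66]
```

Request:
step_arm(plan="0 0.05 0 0 0 0 0; 0 0.05 0 0 0 0 0; 0 0 0 0 0 0 0")

```text
clock: 11.75
tool_pos: [0.6438, 0.1409, 0.0205]
orientation: [180.0, 0.0, -11.7]
force: [-1.1, 0.2, -0.4]
opening: 0.0003
```

```bash
python3 st.py
```

```text
t 11.75 fx -5.13 fy 0.91 z 20.53 mm | F along -1.15 lat -0.07 z -0.41 [180.     0.   -11.66]
```

Request:
step_arm(plan="0 0.05 0 0 0 0 0; 0 0.05 0 0 0 0 0; 0 0 0 0 0 0 0")

```text
clock: 12.0
tool_pos: [0.6442, 0.1407, 0.0204]
orientation: [180.0, 0.1, -11.7]
force: [-2.7, 1.5, -0.4]
opening: 0.0006
```

```bash
python3 st.py w7; python3 - <<'E'
from h import *
im=cv2.imread('pics/w7.png')[80:300,220:420]
cv2.imwrite('pics/w7c.png',cv2.resize(im,None,fx=2.7,fy=2.7,interpolation=cv2.INTER_CUBIC))
E
```

```text
t 12.00 fx -4.63 fy 0.75 z 20.38 mm | F along -3.00 lat 0.94 z -0.39 [ 1.7998e+02  5.0000e-02 -1.1660e+01]
```

View pics/w7c.png

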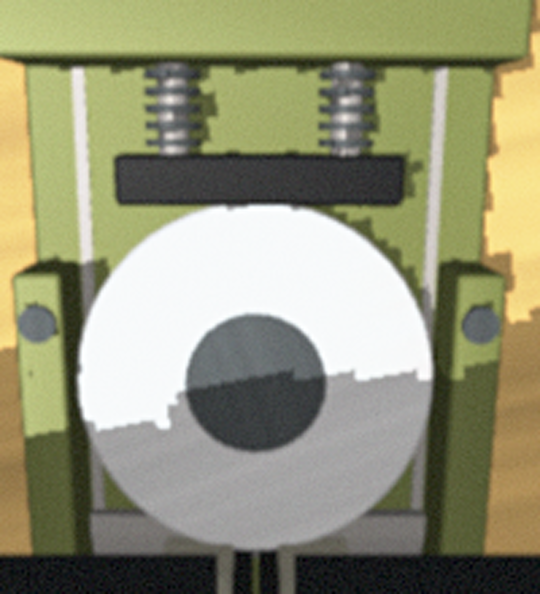

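The disc touches the pad at TCP fx ≈ -4.6 mm (3 N, with Fz small). Next I'll build up to about 14 N.

Request:
step_arm(plan="0 0.05 0 0 0 0 0; 0 0.05 0 0 0 0 0; 0 0.05 0 0 0 0 0; 0 0 0 0 0 0 0")

```text
clock: 12.38
tool_pos: [0.6451, 0.1403, 0.0202]
orientation: [180.0, 0.1, -11.7]
force: [-6.0, 2.0, 1.0]
opening: 0.0004
```

```bash
python3 st.py
```

```text
t 12.38 fx -3.66 fy 0.54 z 20.21 mm | F along -6.30 lat 0.74 z 0.95 [ 1.7995e+02  1.0000e-01 -1.1670e+01]
```

Request:
step_arm(plan="0 0.05 0 -0.01 0 0 0; 0 0.05 0 -0.01 0 0 0; 0 0.05 0 -0.01 0 0 0; 0 0 0 0 0 0 0")

```text
clock: 12.72
tool_pos: [0.6458, 0.1398, 0.0202]
orientation: [179.9, 0.2, -11.7]
force: [-7.6, 2.8, 1.2]
opening: 0.0006
```

```bash
python3 st.py
```

```text
t 12.72 fx -2.92 fy 0.24 z 20.18 mm | F along -7.97 lat 1.15 z 1.20 [179.92   0.18 -11.69]
```

Request:
step_arm(plan="0 0.05 0 -0.01 0 0 0; 0 0.05 0 -0.01 0 0 0; 0 0.05 0 -0.01 0 0 0; 0 0 0 0 0 0 0")

```text
clock: 13.05
tool_pos: [0.6463, 0.1393, 0.02]
orientation: [179.9, 0.3, -11.7]
force: [-9.0, 1.5, 0.6]
opening: 0.0008
```

```bash
python3 st.py
```

```text
t 13.05 fx -2.29 fy -0.14 z 20.01 mm | F along -9.10 lat -0.39 z 0.55 [179.87   0.27 -11.7 ]
```

Request:
step_arm(plan="0 0.05 0 -0.01 0 0 0; 0 0.05 0 -0.01 0 0 0; 0 0.05 0 -0.01 0 0 0; 0 0 0 0 0 0 0")

```text
clock: 13.38
tool_pos: [0.6469, 0.1388, 0.0199]
orientation: [179.8, 0.4, -11.7]
force: [-10.8, 1.4, 0.4]
opening: 0.0007
```

```bash
python3 st.py
```

```text
t 13.38 fx -1.63 fy -0.51 z 19.87 mm | F along -10.90 lat -0.82 z 0.44 [179.83   0.36 -11.71]
```

Request:
step_arm(plan="0 0.05 -0.02 -0.01 0 0 0; 0 0.05 -0.02 -0.01 0 0 0; 0 0.05 -0.02 -0.01 0 0 0; 0 0 0 0 0 0 0")

```text
clock: 13.72
tool_pos: [0.6476, 0.1389, 0.0198]
orientation: [179.8, 0.4, -11.7]
force: [-13.0, 3.3, 0.7]
opening: 0.0004
```

```bash
python3 st.py w8; python3 - <<'E'
from h import *
im=cv2.imread('pics/w8.png')[80:300,220:420]
cv2.imwrite('pics/w8c.png',cv2.resize(im,None,fx=2.7,fy=2.7,interpolation=cv2.INTER_CUBIC))
E
```

```text
t 13.72 fx -0.97 fy -0.26 z 19.79 mm | F along -13.45 lat 0.57 z 0.71 [179.79   0.45 -11.72]
```

View pics/w8c.png

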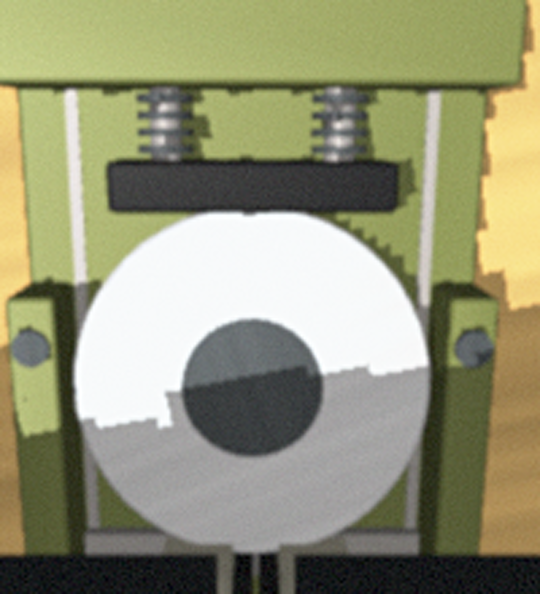

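Request:
step_arm(plan="0 0.05 0 -0.01 0 0 0; 0 0.05 0 -0.01 0 0 0; 0 0 0 0 0 0 0")

```text
clock: 14.02
tool_pos: [0.6479, 0.1387, 0.0198]
orientation: [179.8, 0.5, -11.7]
force: [-15.3, 2.3, -0.4]
opening: 0.0008
```

```bash
python3 st.py
```

```text
t 14.02 fx -0.58 fy -0.47 z 19.76 mm | F along -15.49 lat -0.91 z -0.36 [179.76   0.51 -11.73]
```

15.5 N level with Fz ≈ 0, so I'll move down with the disc.

Request:
step_arm(plan="0 0 0 0.05 0 0 0; 0 0 0 0.05 0 0 0; 0 0 0 0 0 0 0")

```text
clock: 14.27
tool_pos: [0.6478, 0.1387, 0.0187]
orientation: [179.8, 0.5, -11.7]
force: [-15.4, 4.1, 1.1]
opening: 0.0007
```

```bash
python3 st.py
```

```text
t 14.27 fx -0.75 fy -0.50 z 18.65 mm | F along -15.93 lat 0.81 z 1.08 [179.76   0.52 -11.73]
```

Request:
step_arm(plan="0 0 0 0.05 0 0 0; 0 0 0 0.05 0 0 0; 0 0 0 0 0 0 0")

```text
clock: 14.52
tool_pos: [0.6476, 0.1387, 0.0177]
orientation: [179.8, 0.5, -11.7]
force: [-17.2, 3.0, 0.8]
opening: 0.0006
```

```bash
python3 st.py
```

```text
t 14.52 fx -0.90 fy -0.54 z 17.65 mm | F along -17.48 lat -0.57 z 0.81 [179.75   0.53 -11.73]
```

Request:
step_arm(plan="0 0 0 0.05 0 0 0; 0 0 0 0.04 0 0 0; 0 0 0 0 0 0 0")

```text
clock: 14.77
tool_pos: [0.6475, 0.1387, 0.0169]
orientation: [179.7, 0.5, -11.7]
force: [-17.2, 5.1, 2.6]
opening: 0.0004
```

```bash
python3 st.py w9; python3 - <<'E'
from h import *
im=cv2.imread('pics/w9.png')[80:300,220:420]
cv2.imwrite('pics/w9c.png',cv2.resize(im,None,fx=2.7,fy=2.7,interpolation=cv2.INTER_CUBIC))
E
```

```text
t 14.77 fx -1.02 fy -0.53 z 16.91 mm | F along -17.88 lat 1.45 z 2.59 [179.75   0.54 -11.73]
```

View pics/w9c.png

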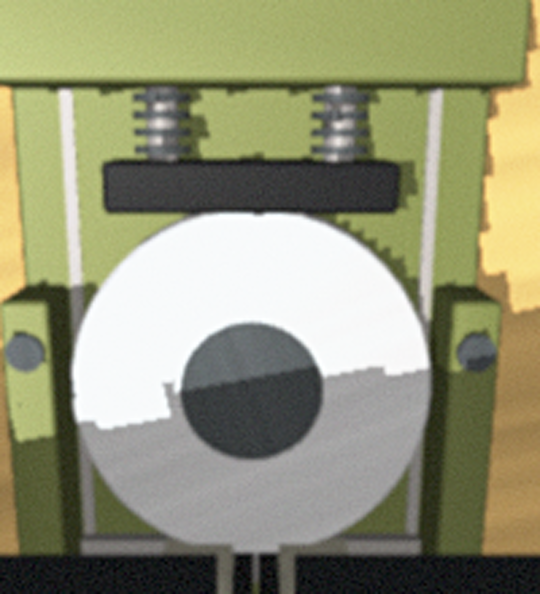

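Moved down 3 mm with small vertical force. I'll back off gradually and watch how the force falls.

Request:
step_arm(plan="0 -0.05 0 0 0 0 0; 0 -0.05 0 0 0 0 0; 0 -0.05 0 0 0 0 0; 0 0 0 0 0 0 0")

```text
clock: 15.15
tool_pos: [0.6474, 0.1391, 0.0173]
orientation: [179.8, 0.4, -11.7]
force: [-12.9, 2.5, 0.8]
opening: 0.0005
```

```bash
python3 st.py
```

```text
t 15.15 fx -1.14 fy -0.16 z 17.32 mm | F along -13.11 lat -0.22 z 0.82 [179.8    0.4  -11.72]
```

Request:
step_arm(plan="0 -0.05 0 0 0 0 0; 0 -0.05 0 0 0 0 0; 0 -0.05 0 0 0 0 0; 0 0 0 0 0 0 0")

```text
clock: 15.48
tool_pos: [0.6469, 0.1396, 0.0176]
orientation: [179.8, 0.3, -11.7]
force: [-10.4, 2.3, 0.6]
opening: 0.0002
```

```bash
python3 st.py
```

```text
t 15.48 fx -1.77 fy 0.20 z 17.63 mm | F along -10.61 lat 0.14 z 0.59 [179.84   0.32 -11.7 ]
```

The force followed the spring on the way back (10.6 N at fx -1.8, as it did going in), so the disc hadn't dropped yet. With the disc tilted, the rear needs about 3.2+ mm of pad travel. I'll push again a little further, keeping the pusher level.

Request:
step_arm(plan="0 0 0 -0.1 0 0 0; 0 0 0 -0.1 0 0 0; 0 0.05 0 0 0 0 0; 0 0.05 0 -0.01 0 0 0; 0 0.05 0 -0.01 0 0 0; 0 0.05 0 -0.01 0 0 0; 0 0 0 0 0 0 0")

```text
clock: 16.07
tool_pos: [0.6476, 0.139, 0.0194]
orientation: [179.8, 0.4, -11.7]
force: [-12.8, 3.8, 0.6]
opening: 0.0006
```

```bash
python3 st.py
```

```text
t 16.07 fx -1.02 fy -0.23 z 19.41 mm | F along -13.27 lat 1.06 z 0.55 [179.79   0.45 -11.73]
```

Request:
step_arm(plan="0 0.05 0 -0.02 0 0 0; 0 0.05 0 -0.02 0 0 0; 0 0.05 0 -0.02 0 0 0; 0 0 0 0 0 0 0; 0 0 0 0 0 0 0")

```text
clock: 16.48
tool_pos: [0.6481, 0.1385, 0.0196]
orientation: [179.8, 0.5, -11.7]
force: [-15.8, 3.8, 0.9]
opening: 0.0003
```

```bash
python3 st.py
```

```text
t 16.48 fx -0.35 fy -0.55 z 19.65 mm | F along -16.26 lat 0.45 z 0.91 [179.75   0.53 -11.74]
```

Request:
step_arm(plan="0 0.04 0 -0.01 0 0 0; 0 0.04 0 -0.01 0 0 0; 0 0 0 0 0 0 0; 0 0 0 0 0 0 0")

```text
clock: 16.82
tool_pos: [0.6484, 0.1383, 0.0196]
orientation: [179.7, 0.6, -11.7]
force: [-17.4, 3.6, 0.8]
opening: 0.0004
```

```bash
python3 st.py w10; python3 - <<'E'
from h import *
im=cv2.imread('pics/w10.png')[80:300,220:420]
cv2.imwrite('pics/w10c.png',cv2.resize(im,None,fx=2.7,fy=2.7,interpolation=cv2.INTER_CUBIC))
E
```

```text
t 16.82 fx -0.04 fy -0.71 z 19.62 mm | F along -17.79 lat -0.04 z 0.78 [179.73   0.58 -11.74]
```

View pics/w10c.png

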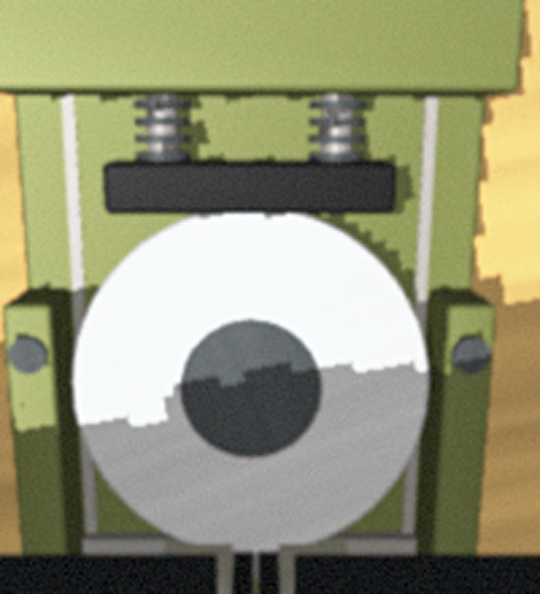

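Request:
step_arm(plan="0 0 0 0.05 0 0 0; 0 0 0 0.05 0 0 0; 0 0 0 0.05 0 0 0; 0 0 0 0 0 0 0")

```text
clock: 17.2
tool_pos: [0.6481, 0.1383, 0.018]
orientation: [179.7, 0.6, -11.7]
force: [-17.0, 3.9, 2.0]
opening: 0.0003
```

```bash
python3 st.py
```

```text
t 17.20 fx -0.30 fy -0.82 z 18.00 mm | F along -17.44 lat 0.36 z 1.98 [179.72   0.61 -11.75]
```

Request:
step_arm(plan="0 0 0 0.05 0 0 0; 0 0 0 0.05 0 0 0; 0 0 0 0.03 0 0 0; 0 0 0 0 0 0 0")

```text
clock: 17.53
tool_pos: [0.648, 0.1383, 0.017]
orientation: [179.7, 0.6, -11.7]
force: [-18.7, 4.8, 3.4]
opening: 0.0005
```

```bash
python3 st.py w11; python3 - <<'E'
from h import *
im=cv2.imread('pics/w11.png')[80:300,220:420]
cv2.imwrite('pics/w11c.png',cv2.resize(im,None,fx=2.7,fy=2.7,interpolation=cv2.INTER_CUBIC))
im=snapshot('scene')[210:350,280:430]
cv2.imwrite('pics/s11c.png',cv2.resize(im,None,fx=4,fy=4,interpolation=cv2.INTER_CUBIC))
E
```

```text
t 17.53 fx -0.45 fy -0.83 z 17.01 mm | F along -19.29 lat 0.84 z 3.39 [179.71   0.61 -11.74]
```

View pics/w11c.png

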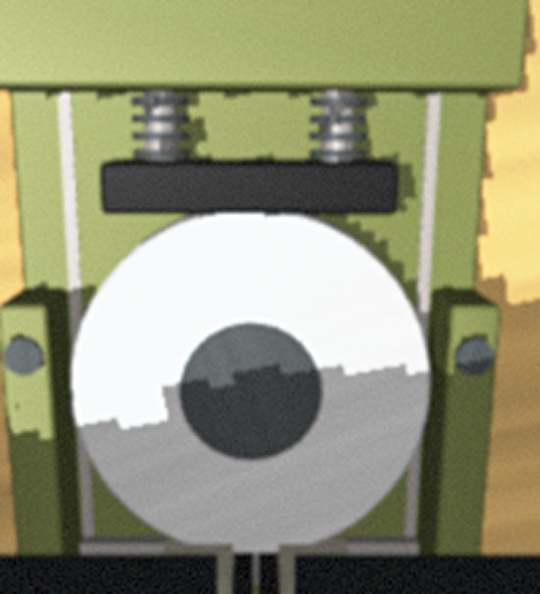

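View pics/s11c.png

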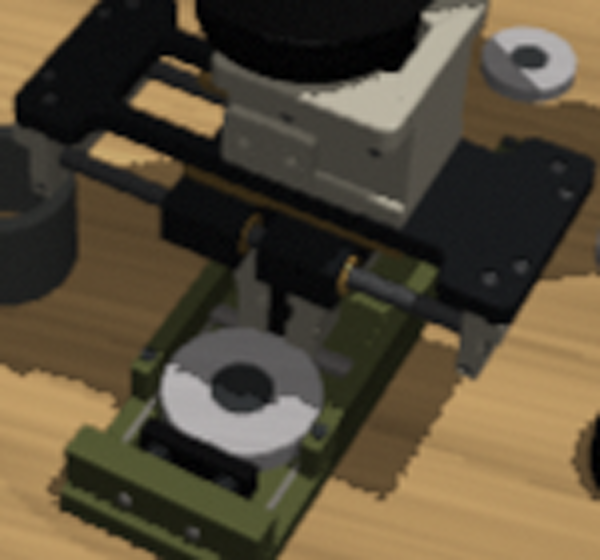

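Disc-to-screw-spacing ratio in the crops fell from 0.802 to 0.790, so the disc did go down about 2 mm at its centre. On the last backoff z rose 0.7 mm, which probably dragged the rear up and out again. This time I'll go a little lower and keep pressing down slightly while backing off.

Request:
step_arm(plan="0 0 0 0.04 0 0 0; 0 -0.05 0 0.03 0 0 0; 0 -0.05 0 0.02 0 0 0; 0 0 0 0 0 0 0")

```text
clock: 17.97
tool_pos: [0.6479, 0.1384, 0.0168]
orientation: [179.7, 0.5, -11.7]
force: [-17.0, 2.2, 4.8]
opening: 0.0001
```

```bash
python3 st.py
```

```text
t 17.97 fx -0.55 fy -0.70 z 16.77 mm | F along -17.05 lat -1.31 z 4.81 [179.74   0.52 -11.72]
```

Request:
step_arm(plan="0 -0.05 0 0.01 0 0 0; 0 -0.05 0 0.01 0 0 0; 0 -0.05 0 0.01 0 0 0; 0 0 0 0 0 0 0")

```text
clock: 18.3
tool_pos: [0.6478, 0.1387, 0.0168]
orientation: [179.8, 0.4, -11.7]
force: [-12.9, 0.7, 3.3]
opening: 0.0006
```

```bash
python3 st.py
```

```text
t 18.30 fx -0.76 fy -0.51 z 16.81 mm | F along -12.79 lat -1.95 z 3.31 [179.78   0.4  -11.72]
```

Request:
step_arm(plan="0 -0.05 0 0.01 0 0 0; 0 -0.05 0 0.01 0 0 0; 0 -0.05 0 0.01 0 0 0; 0 0 0 0 0 0 0")

```text
clock: 18.63
tool_pos: [0.6473, 0.1392, 0.0168]
orientation: [179.8, 0.3, -11.7]
force: [-10.4, 2.1, 2.9]
opening: 0.0003
```

```bash
python3 st.py
```

```text
t 18.63 fx -1.34 fy -0.03 z 16.79 mm | F along -10.59 lat -0.04 z 2.89 [179.83   0.3  -11.7 ]
```

```bash
python3 st.py w12; python3 - <<'E'
from h import *
im=cv2.imread('pics/w12.png')[80:300,220:420]
cv2.imwrite('pics/w12c.png',cv2.resize(im,None,fx=2.7,fy=2.7,interpolation=cv2.INTER_CUBIC))
E
```

```text
t 18.63 fx -1.34 fy -0.03 z 16.79 mm | F along -10.59 lat -0.04 z 2.89 [179.83   0.3  -11.7 ]
```

View pics/w12c.png

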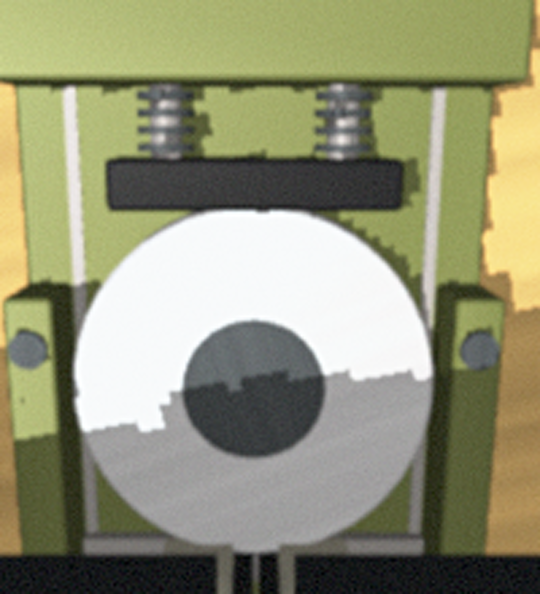

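Request:
step_arm(plan="0 -0.05 0 0.01 0 0 0; 0 -0.05 0 0.01 0 0 0; 0 -0.05 0 0.01 0 0 0; 0 0 0 0 0 0 0")

```text
clock: 19.02
tool_pos: [0.6467, 0.1398, 0.0168]
orientation: [179.9, 0.2, -11.7]
force: [-8.7, 0.6, 2.0]
opening: 0.0004
```

```bash
python3 st.py
```

```text
t 19.02 fx -1.99 fy 0.40 z 16.82 mm | F along -8.68 lat -1.23 z 2.05 [179.88   0.22 -11.69]
```

```bash
python3 st.py w13; python3 - <<'E'
from h import *
im=cv2.imread('pics/w13.png')[80:300,220:420]
cv2.imwrite('pics/w13c.png',cv2.resize(im,None,fx=2.7,fy=2.7,interpolation=cv2.INTER_CUBIC))
for n in (7,8,9,10,11,12,13):
    im=cv2.imread(f'pics/w{n}.png')[:300]; g=cv2.cvtColor(im,cv2.COLOR_BGR2HSV)
    m=((g[...,1]<40)&(g[...,2]>110)).astype('uint8')
    m[:140]=0;m[:, :240]=0;m[:,390:]=0
    k,l,s,ce=cv2.connectedComponentsWithStats(m);i=1+np.argmax(s[1:,4])
    cs,_=cv2.findContours((l==i).astype('uint8'),0,1);h=cv2.convexHull(cs[0])
    print(n,s[i],cv2.fitEllipse(h))
E
```

```text
t 19.02 fx -1.99 fy 0.40 z 16.82 mm | F along -8.68 lat -1.23 z 2.05 [179.88   0.22 -11.69]
7 [  248   140   136   144 13303] ((315.0849609375, 166.151611328125), (135.89883422851562, 481.2261657714844), 0.25448426604270935)
8 [  245   140   137   145 12577] ((312.795654296875, 193.46044921875), (161.92909240722656, 191.0704345703125), 179.81231689453125)
9 [  243   140   139   145 12475] ((311.4725036621094, 192.53526306152344), (153.93357849121094, 216.53341674804688), 179.75990295410156)
10 [  244   140   137   145 12498] ((311.8437194824219, 194.4859619140625), (160.79183959960938, 190.94874572753906), 2.733804941177368)
11 [  243   140   139   145 12455] ((313.34075927734375, 196.26925659179688), (162.6314239501953, 199.28895568847656), 177.67213439941406)
12 [  245   140   139   145 12535] ((313.248046875, 194.39117431640625), (158.63253784179688, 207.37184143066406), 3.0368354320526123)
13 [  246   140   139   145 12568] ((315.7646179199219, 196.53457641601562), (168.6282196044922, 183.55075073242188), 177.90464782714844)
```

View pics/w13c.png

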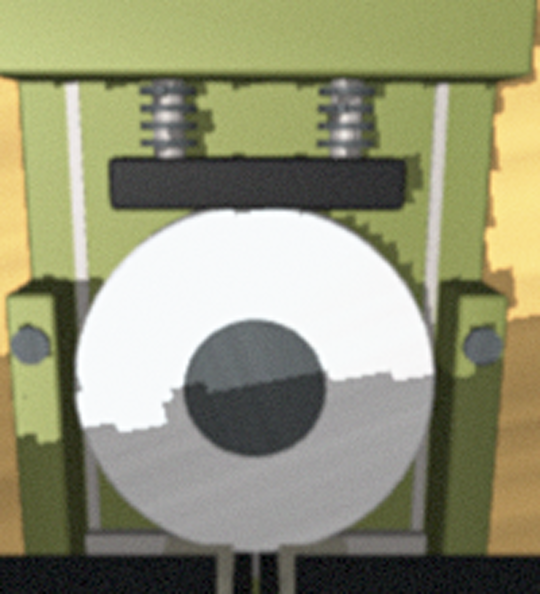

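```bash
cat > wd.py <<'E'
from h import *
import sys
def edges(n):
    g=cv2.cvtColor(cv2.imread(f'pics/{n}.png'),cv2.COLOR_BGR2HSV)[...,1].astype(float)  # saturation
    best=[]
    for r in range(196,214):
        row=cv2.GaussianBlur(g[r-1:r+2].mean(0)[None],(3,1),0)[0]
        # walk outward from centre until saturation > threshold
        c=315; L=c
        while row[L]<55 or L>290: L-=1
        l=L+(row[L]-55)/(row[L]-row[L+1])
        R=c
        while row[R]<55 or R<340: R+=1
        rr=R-(row[R]-55)/(row[R]-row[R-1])
        best.append((r,l,rr))
    return best
for n in sys.argv[1:]:
    b=edges(n);w=[x[2]-x[1] for x in b];i=np.argmax(w);print(n,'max w %.2f'%np.percentile(w,85),b[i][0],np.round(w,1))
E
python3 wd.py w5 w6 w7 w8 w9 w10 w11 w12 w13
python3 - <<'E'
from h import *
c=calibration('wrist');print(np.linalg.inv(c['camera_from_world'])[:3,3],telemetry.get_obs()['tool_pos'])
E
```

```text
w5 max w 134.29 213 [130.  130.1 130.  130.1 130.2 130.5 130.7 131.2 131.8 132.1 132.5 132.8
 133.3 133.8 134.2 134.4 134.7 134.9]
w6 max w 132.59 213 [129.9 130.  130.1 130.3 130.4 130.5 130.7 131.  131.2 131.4 131.5 131.6
 131.8 132.2 132.5 132.7 132.8 133. ]
w7 max w 132.24 213 [129.8 129.7 129.7 129.9 130.2 130.5 130.7 130.8 131.  131.2 131.5 131.8
 131.9 132.2 132.2 132.3 132.3 132.5]
w8 max w 132.11 213 [130.8 130.7 130.6 130.6 130.4 130.2 130.3 130.4 130.5 130.5 130.6 130.7
 131.1 131.4 131.9 132.3 132.7 133.1]
w9 max w 133.17 213 [133.  133.1 133.1 132.9 132.7 132.5 132.3 132.3 132.3 132.5 132.5 132.4
 132.5 132.6 132.9 133.3 133.6 134. ]
w10 max w 132.15 213 [130.9 130.8 130.7 130.5 130.4 130.4 130.4 130.5 130.5 130.6 130.8 131.1
 131.5 131.8 132.  132.3 132.6 133. ]
w11 max w 133.18 213 [133.1 132.8 132.6 132.7 132.6 132.6 132.3 132.3 132.3 132.3 132.3 132.4
 132.5 132.7 132.9 133.3 133.6 134. ]
w12 max w 133.30 213 [133.2 133.  132.9 132.7 132.5 132.4 132.3 132.3 132.3 132.3 132.3 132.5
 132.8 132.8 133.1 133.4 134.1 134.4]
w13 max w 133.52 213 [133.1 133.1 133.  132.7 132.3 132.  132.  132.  132.2 132.4 132.8 132.9
 133.1 133.2 133.4 133.6 133.8 134.1]
[0.72518258 0.12404089 0.17445215] [0.64675926 0.13979269 0.01681595]
```

```bash
python3 px.py 231.5 208.1 30 398.5 208.1 30 315 157 26.5 315 157.3 25 315 277.5 15.5 315 284 15.5 315 222.5 24.5; python3 - <<'E'
from h import *
im=cv2.imread('pics/w13.png')[255:295,230:400]
cv2.imwrite('pics/w13d.png',cv2.resize(im,None,fx=4.5,fy=9,interpolation=cv2.INTER_CUBIC))
E
```

```text
[46.2 36.1]
[ 46.5 -35.1]
[67.4  0.6]
[67.1  0.6]
[7.9 0.3]
[4.3 0.3]
[38.6  0.5]
```

View pics/w13d.png

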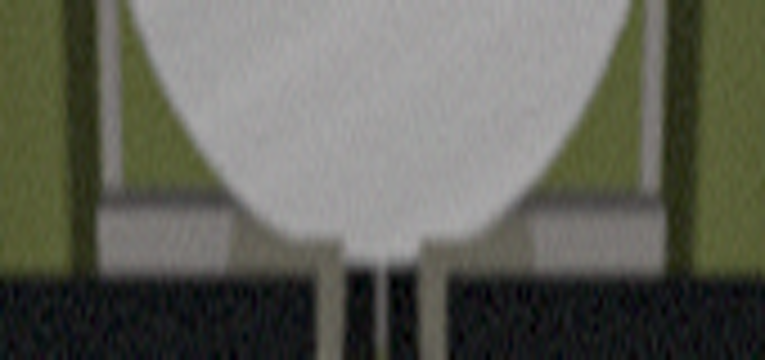

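The disc is not caught. In the w13 close-up the lip crest's far edge is at row ~278, the disc's rear edge at row ~284, and the pad is compressed only about 2 mm. I'll relax the push, raise the pusher free, and push again to a little more compression, advancing while I go down.

Request:
step_arm(plan="0 -0.1 0 0 0 0 0; 0 -0.15 0 0 0 0 0; 0 -0.2 0 0 0 0 0; 0 -0.2 0 0 0 0 0; 0 -0.2 0 0 0 0 0; 0 0 0 0 0 0 0")

```text
clock: 19.57
tool_pos: [0.641, 0.1424, 0.0179]
orientation: [-180.0, -0.1, -11.6]
force: [0.5, -0.0, -0.9]
opening: 0.0007
```

```bash
python3 st.py w14; python3 - <<'E'
from h import *
im=cv2.imread('pics/w14.png')[130:300,220:410]
cv2.imwrite('pics/w14c.png',cv2.resize(im,None,fx=3.5,fy=3.5,interpolation=cv2.INTER_CUBIC))
E
```

```text
t 19.57 fx -8.12 fy 1.81 z 17.93 mm | F along 0.49 lat 0.07 z -0.91 [-1.7996e+02 -6.0000e-02 -1.1640e+01]
```

View pics/w14c.png

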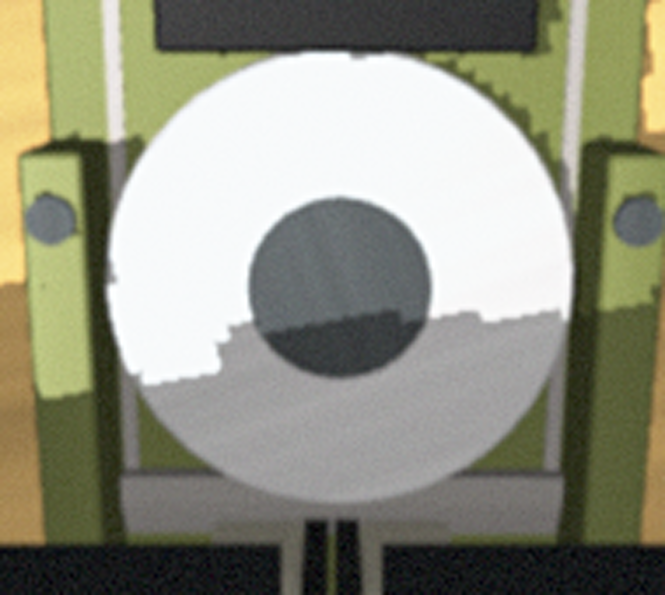

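Request:
step_arm(plan="0 0 0.05 -0.25 0 0 0; 0 0.1 0 0 0 0 0; 0 0.1 0 0 0 0 0; 0 0.1 0 0 0 0 0; 0 0.08 0 -0.01 0 0 0; 0 0.08 0 -0.01 0 0 0; 0 0.08 0 -0.01 0 0 0; 0 0.08 0 -0.01 0 0 0; 0 0.08 0 -0.01 0 0 0; 0 0.08 0 -0.01 0 0 0; 0 0 0 0 0 0 0")

```text
clock: 20.53
tool_pos: [0.6463, 0.1402, 0.0201]
orientation: [179.9, 0.2, -11.7]
force: [-7.1, 3.1, 2.0]
opening: 0.0005
```

```bash
python3 st.py
```

```text
t 20.53 fx -2.52 fy 0.74 z 20.12 mm | F along -7.56 lat 1.55 z 1.99 [179.94   0.19 -11.68]
```

Request:
step_arm(plan="0 0.08 0 -0.02 0 0 0; 0 0.08 0 -0.02 0 0 0; 0 0.08 0 -0.02 0 0 0; 0 0.08 0 -0.02 0 0 0; 0 0 0 0 0 0 0")

```text
clock: 20.95
tool_pos: [0.6469, 0.1392, 0.0201]
orientation: [179.8, 0.4, -11.7]
force: [-13.9, 5.7, 4.4]
opening: 0.0002
```

```bash
python3 st.py
```

```text
t 20.95 fx -1.69 fy -0.13 z 20.10 mm | F along -14.83 lat 2.76 z 4.38 [179.83   0.42 -11.7 ]
```

Fz is 4.4 N, so the sag is bearing the disc down on the lip. I'll lift the command to relieve it.

Request:
step_arm(plan="0 0 0 -0.04 0 0 0; 0 0 0 -0.04 0 0 0; 0 0 0 0 0 0 0")

```text
clock: 21.2
tool_pos: [0.6469, 0.1389, 0.0205]
orientation: [179.8, 0.4, -11.7]
force: [-11.2, 2.2, -0.1]
opening: 0.0004
```

```bash
python3 st.py
```

```text
t 21.20 fx -1.59 fy -0.48 z 20.55 mm | F along -11.42 lat -0.12 z -0.09 [179.81   0.42 -11.71]
```

Request:
step_arm(plan="0 0.08 0 -0.025 0 0 0; 0 0.08 0 -0.025 0 0 0; 0 0 0 0 0 0 0")

```text
clock: 21.45
tool_pos: [0.6473, 0.1382, 0.0205]
orientation: [179.7, 0.5, -11.7]
force: [-14.2, 2.9, 0.9]
opening: 0.0005
```

```bash
python3 st.py
```

```text
t 21.45 fx -1.06 fy -1.09 z 20.49 mm | F along -14.51 lat -0.12 z 0.94 [179.75   0.55 -11.74]
```

Request:
step_arm(plan="0 0.08 -0.03 -0.035 0 0 0; 0 0.08 -0.03 -0.035 0 0 0; 0 0 0 0 0 0 0")

```text
clock: 21.7
tool_pos: [0.6481, 0.1382, 0.0208]
orientation: [179.7, 0.6, -11.8]
force: [-16.5, 3.2, 2.1]
opening: 0.0002
```

```bash
python3 st.py
```

```text
t 21.70 fx -0.33 fy -0.91 z 20.77 mm | F along -16.80 lat -0.21 z 2.09 [179.7    0.64 -11.75]
```

Request:
step_arm(plan="0 0.06 -0.02 -0.04 0 0 0; 0 0 0 -0.02 0 0 0; 0 0 0 0 0 0 0")

```text
clock: 21.95
tool_pos: [0.6484, 0.1382, 0.0212]
orientation: [179.7, 0.7, -11.8]
force: [-16.8, 4.3, 0.9]
opening: 0.0002
```

```bash
python3 st.py w15;  python3 - <<'E'
from h import *
im=cv2.imread('pics/w15.png')[130:300,220:410]
cv2.imwrite('pics/w15c.png',cv2.resize(im,None,fx=3.5,fy=3.5,interpolation=cv2.INTER_CUBIC))
E
```

```text
t 21.95 fx -0.03 fy -0.86 z 21.21 mm | F along -17.36 lat 0.75 z 0.89 [179.68   0.67 -11.76]
```

View pics/w15c.png

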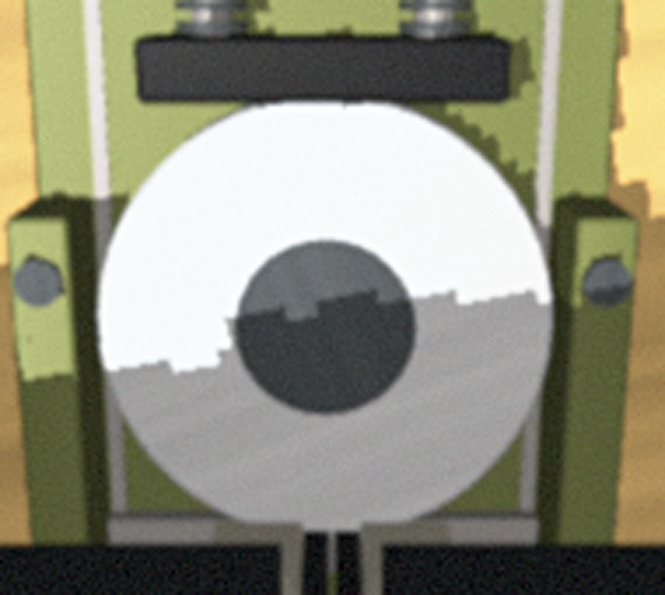

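```bash
python3 px.py 231 210.3 30 393 209.8 30 315 158.6 26.5 315 158.6 24 315 278.8 15.5 315 281.4 27 315 281.4 24
```

```text
[46.4 36. ]
[ 46.8 -35. ]
[68.4 -0.7]
[68.2 -0.7]
[ 7.1 -1. ]
[11.  -0.9]
[ 9.6 -0.9]
```

Request:
step_arm(plan="0 0.06 -0.02 -0.02 0 0 0; 0 0.05 -0.01 -0.02 0 0 0; 0 0 0 0 0 0 0; 0 0 0 0 0 0 0")

```text
clock: 22.33
tool_pos: [0.6489, 0.1382, 0.0213]
orientation: [179.7, 0.7, -11.8]
force: [-18.2, 3.2, 1.7]
opening: 0.0006
```

```bash
python3 st.py
```

```text
t 22.33 fx 0.43 fy -0.78 z 21.32 mm | F along -18.51 lat -0.59 z 1.73 [179.66   0.73 -11.77]
```

Request:
step_arm(plan="0 0 0 0.06 0 0 0; 0 0.01 0 0.06 0 0 0; 0 0 0 0 0 0 0")

```text
clock: 22.58
tool_pos: [0.6487, 0.1382, 0.0203]
orientation: [179.6, 0.8, -11.8]
force: [-20.8, 3.7, 3.1]
opening: 0.0004
```

```bash
python3 st.py
```

```text
t 22.58 fx 0.27 fy -0.79 z 20.26 mm | F along -21.16 lat -0.68 z 3.06 [179.65   0.75 -11.76]
```

Request:
step_arm(plan="0 0 0 0 0 0 0")

```text
clock: 22.67
tool_pos: [0.6487, 0.1382, 0.0203]
orientation: [179.6, 0.8, -11.8]
force: [-20.1, 3.8, 2.3]
opening: 0.0006
```

```bash
python3 st.py w16;  python3 - <<'E'
from h import *
im=cv2.imread('pics/w16.png')[130:300,220:410]
cv2.imwrite('pics/w16c.png',cv2.resize(im,None,fx=3.5,fy=3.5,interpolation=cv2.INTER_CUBIC))
E
```

```text
t 22.67 fx 0.28 fy -0.78 z 20.26 mm | F along -20.48 lat -0.38 z 2.34 [179.65   0.75 -11.76]
```

View pics/w16c.png

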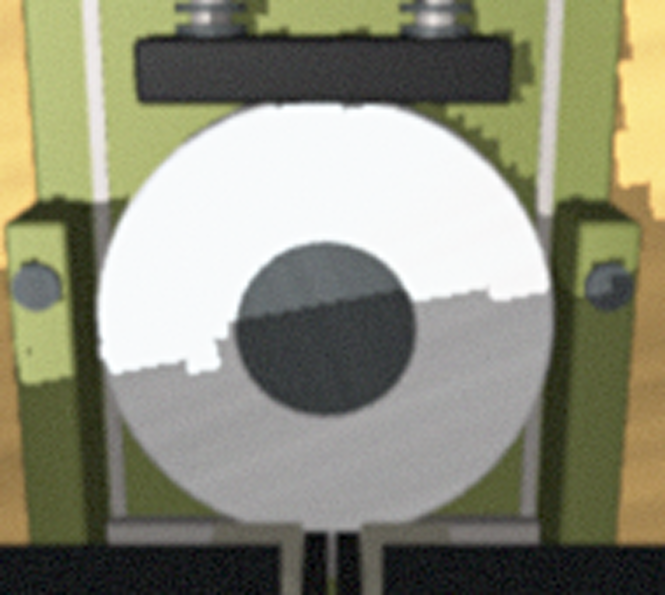

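```bash
python3 px.py 230.7 211.7 30 393.4 211.4 30 315 159.1 26.5 315 279.3 15.5 ; python3 - <<'E'
from h import *
a=cv2.imread('pics/w13.png')[255:295,260:370];b=cv2.imread('pics/w16.png')[255:295,260:370];c=cv2.imread('pics/w15.png')[255:295,260:370]
cv2.imwrite('pics/cmp.png',np.vstack([cv2.resize(x,None,fx=5,fy=5,interpolation=cv2.INTER_CUBIC) for x in(a,c,b)]))
E
```

```text
[46.4 36. ]
[ 46.6 -34.9]
[68.6 -0.6]
[ 7.6 -0.9]
```

View pics/cmp.png

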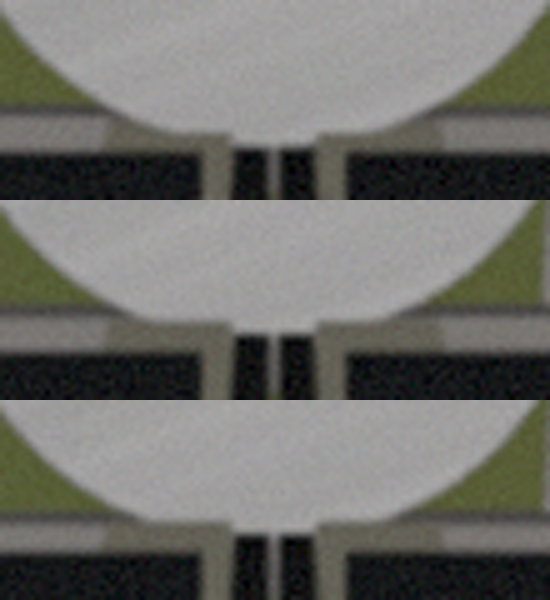

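Request:
step_arm(plan="0 -0.01 0 0.05 0 0 0; 0 -0.01 0 0.05 0 0 0; 0 0 0 0 0 0 0")

```text
clock: 22.97
tool_pos: [0.6487, 0.1382, 0.0201]
orientation: [179.7, 0.7, -11.7]
force: [-22.1, 3.6, 7.1]
opening: 0.0002
```

```bash
python3 st.py
```

```text
t 22.97 fx 0.25 fy -0.74 z 20.06 mm | F along -22.38 lat -1.04 z 7.15 [179.65   0.72 -11.74]
```

z is blocked (Fz 7), so the disc is still jammed on the crest. Relieving at once.

Request:
step_arm(plan="0 -0.03 0 -0.08 0 0 0; 0 -0.03 0 -0.06 0 0 0; 0 0 0 0 0 0 0")

```text
clock: 23.22
tool_pos: [0.6488, 0.1384, 0.021]
orientation: [179.7, 0.7, -11.8]
force: [-18.5, 2.9, 1.0]
opening: 0.0006
```

```bash
python3 st.py
```

```text
t 23.22 fx 0.30 fy -0.53 z 20.99 mm | F along -18.66 lat -1.00 z 1.01 [179.69   0.66 -11.75]
```

```bash
python3 st.py w17;  python3 - <<'E'
from h import *
def pad(n):
    g=cv2.cvtColor(cv2.imread(f'pics/{n}.png'),cv2.COLOR_BGR2GRAY).astype(float)
    # pad bottom edge at columns away from the disc
    for cols in ((264,275),(355,362)):
        col=g[140:185,cols[0]:cols[1]].mean(1); d=np.diff(col); i=np.argmax(d)
        yy=i+140+.5+ (d[i+1]-d[i-1])/(2*(2*d[i]-d[i+1]-d[i-1])+1e-9)
        print(n,'pad row %.2f'%yy,end=' ')
    print()
for n in ('w7','w8','w10','w13','w14','w15','w16','w17'): pad(n)
im=cv2.imread('pics/w17.png')[130:300,220:410]
cv2.imwrite('pics/w17c.png',cv2.resize(im,None,fx=3.5,fy=3.5,interpolation=cv2.INTER_CUBIC))
E
```

```text
t 23.22 fx 0.30 fy -0.53 z 20.99 mm | F along -18.66 lat -1.00 z 1.01 [179.69   0.66 -11.75]
w7 pad row 155.57 w7 pad row 155.79 
w8 pad row 158.44 w8 pad row 158.35 
w10 pad row 158.60 w10 pad row 158.61 
w13 pad row 157.41 w13 pad row 157.53 
w14 pad row 144.54 w14 pad row 144.63 
w15 pad row 158.93 w15 pad row 158.95 
w16 pad row 159.42 w16 pad row 159.38 
w17 pad row 158.95 w17 pad row 158.88
```

View pics/w17c.png

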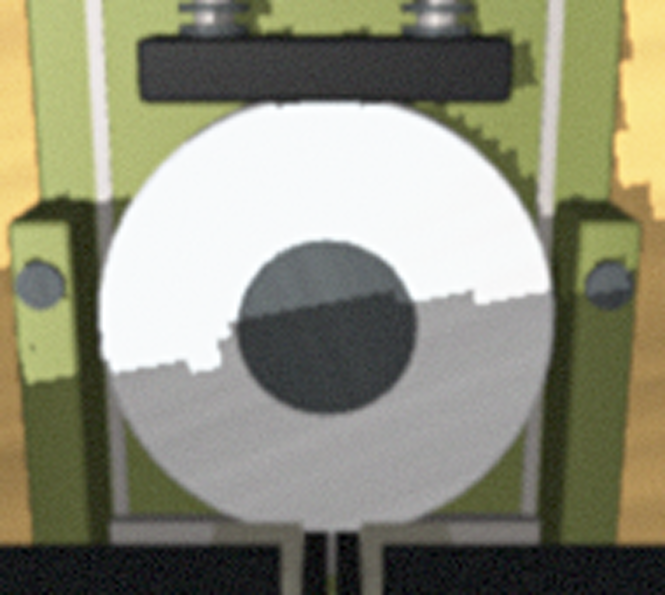

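```bash
cat > rel.py <<'E'
from h import *
from scipy.spatial.transform import Rotation as R
def Tm(p,rpy):
    M=np.eye(4);M[:3,:3]=R.from_euler('xyz',rpy,degrees=True).as_matrix();M[:3,3]=p;return M
o=telemetry.get_obs();C=calibration('wrist');Tn=Tm(o['tool_pos'],o['orientation'])
CT=np.array(C['camera_from_world'])@Tn
a=-.2072;ca,sa=np.cos(a),np.sin(a)
def fixpt(fx,fy,z,rpy,u,v,h):
    p=[.6486+ca*fx/1e3-sa*fy/1e3,.1390+sa*fx/1e3+ca*fy/1e3,z/1e3]
    c={'K':C['K'],'camera_from_world':CT@np.linalg.inv(Tm(p,rpy))}
    d=at(c,u,v,h/1e3)[:2]-[.6486,.1390]
    return np.round(1e3*np.array([ca*d[0]+sa*d[1],-sa*d[0]+ca*d[1]]),2)
P={'w7':(-4.63,.75,20.38,[179.98,.05,-11.66],155.7),'w8':(-.97,-.26,19.79,[179.79,.45,-11.72],158.4),
'w10':(-.04,-.71,19.62,[179.73,.58,-11.74],158.6),'w13':(-1.99,.40,16.82,[179.88,.22,-11.69],157.47),
'w14':(-8.12,1.81,17.93,[-179.96,-.06,-11.64],144.6),'w15':(-.03,-.86,21.21,[179.68,.67,-11.76],158.94),
'w16':(.28,-.78,20.26,[179.65,.75,-11.76],159.4),'w17':(.30,-.53,20.99,[179.69,.66,-11.75],158.9)}
if __name__=='__main__':
    for n,(fx,fy,z,r,v) in P.items(): print(n,fixpt(fx,fy,z,r,315,v,26.5))
    fx,fy,z,r,v=P['w14']
    print('dots14',fixpt(fx,fy,z,r,220+50/3.5,130+219/3.5,30),fixpt(fx,fy,z,r,220+638/3.5,130+221/3.5,30),'lip14 far/near',fixpt(fx,fy,z,r,315,130+472/3.5,15.5),fixpt(fx,fy,z,r,315,130+480/3.5,15.5), 'discrear',fixpt(fx,fy,z,r,315,130+501/3.5,27.3))
    fx,fy,z,r,v=P['w17']
    print('dots17',fixpt(fx,fy,z,r,220+41/3.5,130+285/3.5,30),fixpt(fx,fy,z,r,220+607/3.5,130+285/3.5,30),'lip',fixpt(fx,fy,z,r,315,130+515/3.5,15.5),fixpt(fx,fy,z,r,315,130+523/3.5,15.5),'rear',fixpt(fx,fy,z,r,315,130+532/3.5,27.5))
E
python3 rel.py
```

```text
w7 [64.97  0.96]
w8 [67.62 -0.1 ]
w10 [68.51 -0.56]
w13 [67.16  0.6 ]
w14 [66.13  2.07]
w15 [68.26 -0.74]
w16 [68.48 -0.65]
w17 [68.63 -0.4 ]
dots14 [46.39 36.22] [ 46.52 -35.08] lip14 far/near [8.01 1.74] [6.79 1.73] discrear [8.54 1.75]
dots17 [46.3  36.03] [ 46.44 -34.89] lip [ 8.47 -0.7 ] [ 7.19 -0.7 ] rear [11.34 -0.61]
```

Request:
step_arm(plan="0 0.04 0 0.02 0 0 0; 0 0.04 0 0 0 0 0; 0 0 0 0 0 0 0; 0 0 0 0 0 0 0")

```text
clock: 23.6
tool_pos: [0.6487, 0.1383, 0.0204]
orientation: [179.7, 0.7, -11.8]
force: [-19.1, 3.4, 1.3]
opening: 0.0002
```

```bash
python3 st.py
```

```text
t 23.60 fx 0.29 fy -0.70 z 20.36 mm | F along -19.42 lat -0.56 z 1.34 [179.66   0.75 -11.77]
```

Request:
step_arm(plan="0 0.05 0 -0.02 0 0 0; 0 0.04 0 -0.02 0 0 0; 0 0 0 0 0 0 0; 0 0 0 0 0 0 0")

```text
clock: 23.93
tool_pos: [0.649, 0.1379, 0.0205]
orientation: [179.6, 0.8, -11.8]
force: [-20.2, 4.5, 2.1]
opening: 0.0004
```

```bash
python3 st.py w18; python3 - <<'E'
from h import *
im=cv2.imread('pics/w18.png')[130:300,220:410]
cv2.imwrite('pics/w18c.png',cv2.resize(im,None,fx=3.5,fy=3.5,interpolation=cv2.INTER_CUBIC))
E
```

```text
t 23.93 fx 0.64 fy -0.97 z 20.49 mm | F along -20.69 lat 0.29 z 2.07 [179.63   0.81 -11.78]
```

View pics/w18c.png

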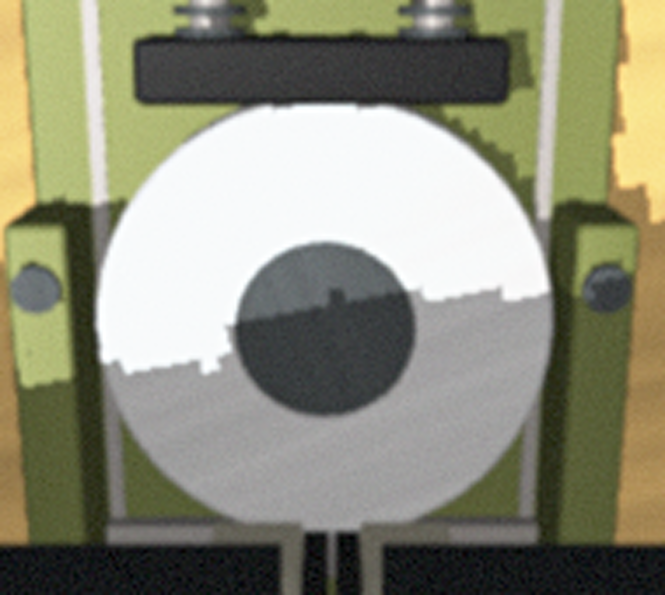

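```bash
python3 px.py 312.9 223.7 25.75 312.9 223.7 24 230.4 212.6 30 393.6 212.4 30 315 159.3 26.5 315 279.1 15.5 315 280.5 15.5; python3 wd.py w15 w16 w17 w18 | cut -c1-120; python3 - <<'E'
from h import *
g=cv2.imread('pics/w18.png')[262:296,270:360]
cv2.imwrite('pics/w18d.png',cv2.resize(cv2.convertScaleAbs(g,alpha=1.6,beta=20),None,fx=8,fy=8,interpolation=cv2.INTER_CUBIC))
E
```

```text
[40.1  0. ]
[39.6  0. ]
[46.3 36.1]
[ 46.5 -35.3]
[68.9 -0.8]
[ 7.9 -1.1]
[ 7.1 -1.1]
w15 max w 130.49 213 [129.8 129.8 129.8 129.9 129.6 129.5 129.3 129.2 129.1 129.1 129.4 129.9
 130.1 130.3 130.4 130.7 131.  131.3]
w16 max w 130.77 213 [130.5 130.2 130.3 130.2 130.3 130.1 130.  129.9 129.9 129.9 130.  130.2
 130.3 130.5 130.7 130.9 131.  131.2]
w17 max w 130.58 213 [130.  129.9 129.8 129.6 129.5 129.4 129.4 129.4 129.5 129.4 129.6 129.6
 129.8 130.1 130.4 130.8 131.  131.2]
w18 max w 130.90 212 [130.3 130.2 130.2 130.2 130.2 130.  129.9 129.8 129.8 129.8 129.8 130.
 130.3 130.6 130.8 131.  131.1 131.1]
```

View pics/w18d.png

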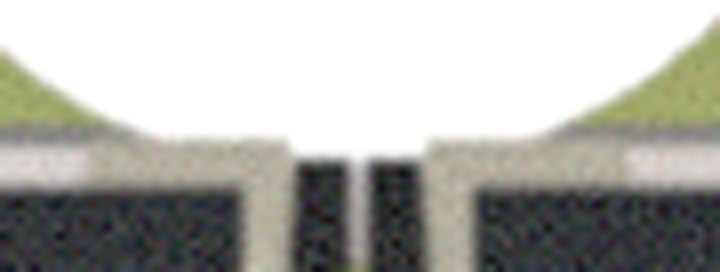

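Pad is at 68.9 (3.5 mm compressed) and disc centre ~39.8, so the rear bottom edge should just clear the lip face (~8). Lowering carefully again, one step.

Request:
step_arm(plan="0 0 0 0.05 0 0 0; 0 -0.01 0 0.03 0 0 0; 0 0 0 0 0 0 0")

```text
clock: 24.23
tool_pos: [0.649, 0.138, 0.0202]
orientation: [179.6, 0.8, -11.8]
force: [-22.2, 4.1, 4.6]
opening: 0.0003
```

```bash
python3 st.py
```

```text
t 24.23 fx 0.59 fy -0.91 z 20.18 mm | F along -22.54 lat -0.56 z 4.63 [179.63   0.79 -11.76]
```

Relieving again, then re-checking the geometry.

Request:
step_arm(plan="0 -0.06 0 -0.06 0 0 0; 0 -0.06 0 -0.02 0 0 0; 0 0 0 0 0 0 0")

```text
clock: 24.48
tool_pos: [0.649, 0.1384, 0.021]
orientation: [179.7, 0.7, -11.8]
force: [-16.6, 3.4, 0.7]
opening: 0.0004
```

```bash
python3 st.py; python3 - <<'E'
from rel import *
for n,(fx,fy,z,r),pad,dot in [('w6',(-8.69,.97,20.45,[-179.99,-.03,-11.66]),146.3,190),('w7',(-4.63,.75,20.38,[179.98,.05,-11.66]),155.5,200.4),('w14',(-8.12,1.81,17.93,[-179.96,-.06,-11.64]),144.6,192.8),
 ('w13',(-1.99,.4,16.82,[179.88,.22,-11.69]),157.3,208.1)]:
    p=fixpt(fx,fy,z,r,315,pad,26.5);d=fixpt(fx,fy,z,r,315,dot,30);print(n,p,d,p-d)
fx,fy,z,r,v=P['w14']
for h in(24,25.75): print('w14 spot',fixpt(fx,fy,z,r,220+340/3.5,130+288/3.5,h),'front',fixpt(fx,fy,z,r,220+340/3.5,130+51/3.5,h),'rear',fixpt(fx,fy,z,r,315,130+501/3.5,h))
E
```

```text
t 24.48 fx 0.54 fy -0.55 z 21.04 mm | F along -16.95 lat -0.08 z 0.75 [179.68   0.68 -11.75]
w6 [64.81  1.2 ] [46.73  1.11] [18.08  0.09]
w7 [65.08  0.96] [46.3   0.87] [18.78  0.09]
w14 [66.16  2.07] [46.5   1.96] [19.66  0.11]
w13 [67.26  0.6 ] [46.37  0.51] [20.89  0.09]
w14 spot [36.69  0.94] front [66.09  1.15] rear [7.18 1.73]
w14 spot [37.09  0.95] front [66.15  1.17] rear [7.92 1.74]
```

Key finding: in w14, with the finger clear, the pad was still compressed about 1.3 mm. The disc's rear edge projected to x≈7.2 at h=24, right at the lip face. A disc resting on the crest would sit about 3 mm further back, so it was probably already caught then, and the "blocked z" since was the pocket floor. I'll bring the pusher down, back off with slight downward bias, and check.

Request:
step_arm(plan="0 -0.06 0 0.07 0 0 0; 0 -0.06 0 0.04 0 0 0; 0 -0.08 0 0.03 0 0 0; 0 -0.08 0 0.02 0 0 0; 0 0 0 0 0 0 0")

```text
clock: 24.9
tool_pos: [0.6483, 0.1391, 0.0202]
orientation: [179.8, 0.5, -11.7]
force: [-12.6, 2.4, 1.3]
opening: 0.0004
```

```bash
python3 st.py
```

```text
t 24.90 fx -0.31 fy 0.08 z 20.24 mm | F along -12.79 lat -0.20 z 1.35 [179.76   0.48 -11.72]
```

Request:
step_arm(plan="0 -0.1 0 0.02 0 0 0; 0 -0.1 0 0.02 0 0 0; 0 -0.1 0 0.02 0 0 0; 0 -0.1 0 0.02 0 0 0; 0 0 0 0 0 0 0")

```text
clock: 25.32
tool_pos: [0.6466, 0.1404, 0.0203]
orientation: [179.9, 0.3, -11.7]
force: [-7.2, 2.5, 0.0]
opening: 0.0003
```

```bash
python3 st.py
```

```text
t 25.32 fx -2.23 fy 0.99 z 20.30 mm | F along -7.59 lat 1.01 z 0.03 [179.86   0.26 -11.69]
```

Request:
step_arm(plan="0 -0.15 0 0 0 0 0; 0 -0.15 0 0 0 0 0; 0 -0.15 0 0 0 0 0; 0 -0.15 0 0 0 0 0; 0 -0.15 0 0 0 0 0; 0 0 0 0 0 0 0; 0 0 0 0 0 0 0")

```text
clock: 25.9
tool_pos: [0.6423, 0.1426, 0.0217]
orientation: [-180.0, -0.0, -11.7]
force: [-0.5, -0.1, -0.7]
opening: 0.0006
```

```bash
python3 st.py w19; python3 - <<'E'
from h import *
im=cv2.imread('pics/w19.png')[130:300,220:410]
cv2.imwrite('pics/w19c.png',cv2.resize(im,None,fx=3.5,fy=3.5,interpolation=cv2.INTER_CUBIC))
E
```

```text
t 25.90 fx -6.91 fy 2.25 z 21.66 mm | F along -0.44 lat -0.18 z -0.68 [-1.7998e+02 -3.0000e-02 -1.1650e+01]
```

View pics/w19c.png

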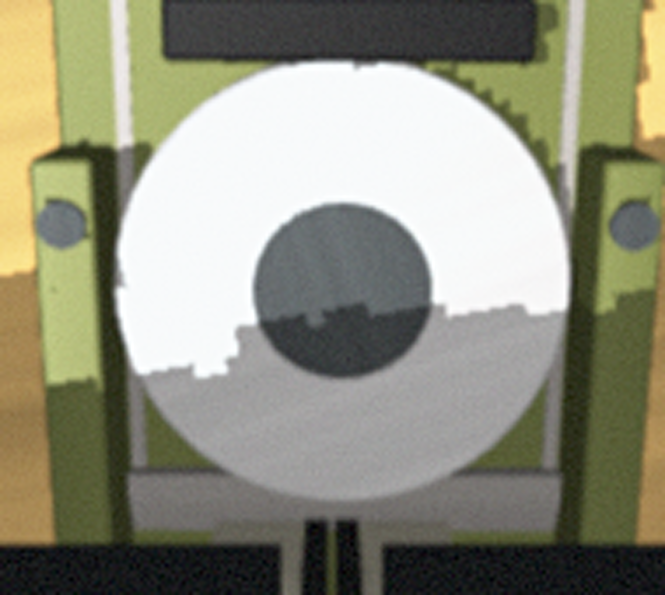

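```bash
python3 px.py 318 147.4 26.5 237.7 193.7 30 401.1 194.3 30 318 213.1 24 318 213.1 25.75 318 272.6 24 318 272.6 27.5 318 264.3 15.5 318 266.6 15.5 318 281.4 15.5; python3 - <<'E'
from h import *
c=calibration('wrist')
# widths predicted vs seen: left/right edges row ~ 130+262/3.5
a=-.2072
def W(x,y,z): return [.6486+np.cos(a)*x-np.sin(a)*y,.139+np.sin(a)*x+np.cos(a)*y,z]
for xc,zf,zr in ((.0370,.024,.024),(.0350,.024,.0275)):
  th=np.linspace(0,2*np.pi,721);pts=np.array([proj(c,W(xc+.03*np.cos(t),.0011+.03*np.sin(t),(zf+zr)/2+(zf-zr)/2*np.cos(t))) for t in th])
  print(xc,zr,'u',pts[:,0].min(),pts[:,0].max(),'w %.2f'%np.ptp(pts[:,0]),'v',pts[:,1].min(),pts[:,1].max(),'h %.2f'%np.ptp(pts[:,1]))
E
python3 - <<'E'
import sys;sys.path.insert(0,'.')
import cv2,numpy as np
g=cv2.imread('pics/w19.png');h=cv2.cvtColor(g,cv2.COLOR_BGR2HSV)
for r in range(198,226,3): 
    row=h[r,:,1].astype(int);print(r,[i for i in range(246,262) if row[i]>60 ][-1:],[i for i in range(372,392) if row[i]>60][:1])
E
```

```text
[66.1  1.2]
[46.5 36. ]
[ 46.6 -35.1]
[36.7  0.9]
[37.1  0.9]
[7.1 0.7]
[8.6 0.7]
[8.1 0.6]
[6.9 0.6]
[-1.3  0.5]
0.037 0.024 u 252.34899353045233 382.936296998307 w 130.59 v 145.01046376302025 272.8422803376235 h 127.83
0.035 0.0275 u 251.92230113373668 383.34557245281496 w 131.42 v 149.7471027177755 279.5833333041586 h 129.84
198 [251] [383]
201 [251] [384]
204 [251] [384]
207 [251] [384]
210 [251] [384]
213 [251] [384]
216 [251] [384]
219 [251] [383]
222 [252] [382]
225 [253] [382]
```

The disc holds the same position as in w14 with the finger free. Rear edge row 272.6 matches the seated prediction of 272.8; an unseated disc would show at about 279. To confirm by feel, I'll lift, move over the rear half and press lightly.

Request:
step_arm(plan="0 -0.1 0.1 -0.5 0 0 0; 0 0 0 -0.7 0 0 0; 0 0.6 0 0 0 0 0; 0 0.8 0 0 0 0 0; 0 0.7 0 0 0 0 0; 0 0.4 0 0.3 0 0 0; 0 0 0 0.2 0 0 0; 0 0 0 0.1 0 0 0; 0 0 0 0 0 0 0")

```text
clock: 26.7
tool_pos: [0.6648, 0.1363, 0.0265]
orientation: [179.9, 0.1, -11.7]
force: [0.3, 0.3, 0.1]
opening: 0.0009
```

```bash
python3 st.py
```

```text
t 26.70 fx 16.41 fy 0.73 z 26.46 mm | F along 0.19 lat 0.36 z 0.12 [ 1.7995e+02  8.0000e-02 -1.1680e+01]
```

At z 26.5 over the rear half there is no contact, and an unseated disc would already touch (its top there is ~27). Now pressing lightly.

Request:
step_arm(plan="0 0 0 0.05 0 0 0; 0 0 0 0.05 0 0 0; 0 0 0 0.05 0 0 0; 0 0 0 0.05 0 0 0; 0 0 0 0 0 0 0")

```text
clock: 27.12
tool_pos: [0.6653, 0.1368, 0.0255]
orientation: [-180.0, -0.0, -11.6]
force: [-0.3, 0.4, 0.3]
opening: 0.0001
```

```bash
python3 st.py
```

```text
t 27.12 fx 16.82 fy 1.26 z 25.49 mm | F along -0.40 lat 0.28 z 0.29 [-180.     -0.    -11.65]
```

Request:
step_arm(plan="0 0 0 0.05 0 0 0; 0 0 0 0.05 0 0 0; 0 0 0 0 0 0 0")

```text
clock: 27.37
tool_pos: [0.6655, 0.1367, 0.0245]
orientation: [-180.0, -0.0, -11.7]
force: [0.7, 0.2, 0.5]
opening: 0.0003
```

```bash
python3 st.py
```

```text
t 27.37 fx 16.96 fy 1.24 z 24.47 mm | F along 0.66 lat 0.33 z 0.52 [-1.800e+02 -1.000e-02 -1.166e+01]
```

Request:
step_arm(plan="0 0 0 0.05 0 0 0; 0 0 0 0.05 0 0 0; 0 0 0 0 0 0 0")

```text
clock: 27.62
tool_pos: [0.6654, 0.1367, 0.0244]
orientation: [-180.0, -0.0, -11.6]
force: [-2.4, 0.5, 6.5]
opening: 0.0005
```

```bash
python3 st.py
```

```text
t 27.62 fx 16.95 fy 1.25 z 24.36 mm | F along -2.48 lat -0.01 z 6.52 [-1.800e+02 -2.000e-02 -1.164e+01]
```

Solid contact at z≈24.4 (6.5 N). I'll touch the front half too, to check the disc is level.

Request:
step_arm(plan="0 0 0 -0.3 0 0 0; 0 0.6 0 -0.1 0 0 0; 0 0.8 0 0 0 0 0; 0 0.7 0 0 0 0 0; 0 0.4 0 0 0 0 0; 0 0 0 0.1 0 0 0; 0 0 0 0.1 0 0 0; 0 0 0 0.1 0 0 0; 0 0 0 0.05 0 0 0; 0 0 0 0 0 0 0; 0 0 0 0 0 0 0")

```text
clock: 28.53
tool_pos: [0.6898, 0.1314, 0.0244]
orientation: [180.0, -0.0, -11.6]
force: [-1.4, -2.7, 4.6]
opening: 0.0004
```

```bash
python3 st.py
```

```text
t 28.53 fx 41.86 fy 1.03 z 24.39 mm | F along -0.87 lat -2.91 z 4.61 [ 1.7998e+02 -1.0000e-02 -1.1640e+01]
```

Front 24.39 and rear 24.36, so the disc is level. Lifting clear for a last look.

Request:
step_arm(plan="0 0 0 -0.3 0 0 0; 0 0 0 -1 0 0 0; 0 0 0 -2 0 0 0; 0 -1.5 0 -3 0 0 0; 0 -2.5 0 -3 0 0 0; 0 -2.5 0 -2 0 0 0; 0 0 0 0 0 0 0; 0 0 0 0 0 0 0")

```text
clock: 29.2
tool_pos: [0.6263, 0.1458, 0.1399]
orientation: [-179.8, -0.2, -11.6]
force: [0.4, 0.9, -0.4]
opening: 0.0002
```

```bash
python3 st.py w20; python3 - <<'E'
from h import *
im=cv2.imread('pics/w20.png')[0:290,200:440]
cv2.imwrite('pics/w20c.png',cv2.resize(im,None,fx=2,fy=2,interpolation=cv2.INTER_CUBIC))
E
```

```text
t 29.20 fx -23.23 fy 2.09 z 139.92 mm | F along 0.25 lat 0.97 z -0.42 [-179.82   -0.19  -11.58]
```

View pics/w20c.png

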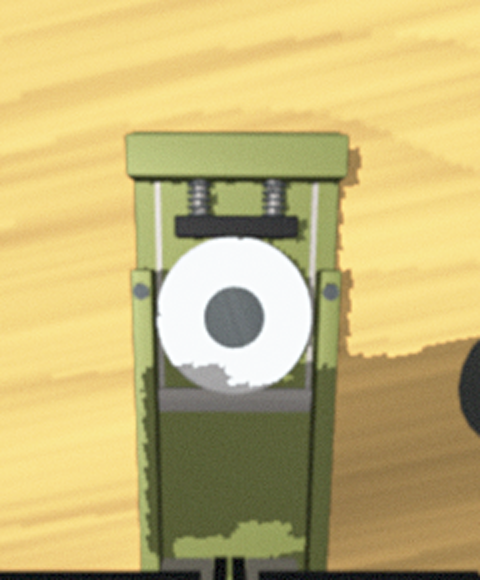

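The final view shows the disc at (317,158) between the pad (bottom edge row ~117) and the lip (rows ~194–206). Its rear edge is just at the lip face and the arm is clear. Handing in.

```bash
python3 px.py 317 158 24; python3 -c "
from h import *
print(workorder.close_job())"
```

```text
[37.1  0.4]
the job is handed in; nothing more can be done
None
```

I pushed the disc along the channel, over the lip and against the pad, then lowered it into the pocket and backed off. I handed the job in at about 29 s; no verdict was reported.

**Final checks**
- **Position:** in the last picture the disc's centre is at fixture x ≈ 37.1 mm, within the 20 to 40 mm window, with its rear edge at the lip face.
- **Level:** light presses met a solid stop at z 24.36 mm on the rear half and 24.39 mm on the front half. That is level, but 0.4 mm above the nominal 24 mm.
- **Arm:** it was clear of everything when I handed in. I saw no contact with the parts beside the fixture, but I did not measure their positions again at the end.

**What disagreed or went badly**
- **Misread first catch:** on both early backoffs the push force fell along the spring curve, so I took the disc as not caught. A later look at the pictures suggests it was already seated after the second push. I pushed once more than needed.
- **Force peaks:** during that extra push I measured up to about 22.5 N along the channel (23 to 23.5 N in total), just under the 24 N limit and well above the 15 N asked for. The readings vary by about 1 N, so I can't rule out having touched the limit.
- **Pad compression:** in the pictures, the pad with the disc seated looked only about 1.3 mm compressed, not the expected 2.6 mm. The touch heights and the rear-edge position both indicate the disc is seated.

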